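# Assemble the egg poacher and hold the surface probe in its cup

### The arm

A 7-joint arm with a two-finger parallel gripper is mounted at the origin on a cart in front of the work surface, level with it; the furniture and walls round the work are solid. World frame = base frame: x ahead of the robot, y to its left, z up, the work surface at z = 0. Lengths are in m, angles in rad, forces in N, time in s.
With the tool pointing down it reaches from about 0.425 to 0.925 m from the base axis. Payload 6.8 kg.
Tool frame: the origin (TCP) lies midway between the tips of the shut fingers; the grasp point (between the pads) lies 19 mm behind it; y points along the fingers, z is the direction in which the jaws open and shut, and the axes are right-handed (so a half turn about y gives the same grasp; the last joint's range is limited). The gripper opens to 85 mm and grips with 20 to 120 N. Pads are 22 mm wide; open, the fingers measure 114 mm over their backs; the gripper's body (76 mm by 85 mm) begins 54 mm behind the grasp point. The pads swing forward as they close: fully open they stand 13 mm farther back than shut.
Start: joints at [0.997, 0.477, 0.022, 1.555, -0.011, 1.109, -0.083], TCP at [0.303, -0.603, 0.231] pointing down, gripper open.
Joint ranges: [-2.96, 2.96], [-0.34, 2.1], [-1.41, 1.46], [0.24, 2.44], [-1.37, 4.51], [0.17, 1.92], [-2.96, 2.96]. Speed limits (rad/s): [2.39, 2.39, 3.14, 3.14, 3.14, 3.14, 3.14].

### API

Orientations are given as a rotation vector (axis times angle).
In Python, from bench import r gives the robot as it stands.
- The arm moves only by the tool send_rows, never from a script. Its argument "rows" is text: rows parted by semicolons, each of 6 numbers parted by spaces: the shift along the world's x, y, z in m, then the turn, a rotation vector about the world's x, y, z in rad. A call has 1 to 20 rows; each row shifts and turns the commanded pose from where the row before left it; what a row does not reach is not made up. A row lasts 1/10 s, in which the tool goes at most 50 mm and 8.59 degrees, less where a joint would pass 70% of its speed; a pose out of reach is approached as far as the arm can. A call is refused whole if a number of a shift passes 0.05 or a number of a turn 0.15, either way. A call with a gripper value outside its range is refused whole. "grip" is the finger opening in m, from 0 to 0.0854, set as the call begins (left out, the last holds). The fingers move at their own pace and stop on an object; "grip_force" is the grip in N (left out, the last holds). Time passes only in rows, so rows that do not move let the fingers close. It gives the time, the measured TCP pose, the force and the opening at its end, in the units of the state.
- r.get_obs(): the state, without advancing time (a new reading comes with each control period).
- r.grab_frame(name): name is "scene" or "top"; returns a dict with "pixels" (480x640x3 uint8, red, green, blue), "intrinsics" (3x3 intrinsics, pixels), "position" and "orientation" of the camera in the world. Camera axes: x right, y up, looking along -z (the intrinsics and any distortion apply to the point x, -y, -z); pixel columns grow to the right and rows downward; lengths in m; the calibration is good to about 2 mm. A picture is of the moment at which its call begins. There is no depth.
- r.hand_in(): hands the job in, once; it reports no verdict.
The state is a dict: "clock": time; "joints": joint angles; "qvel": joint speeds; "tau": joint torques, N m; "tcp_pos": TCP position; "orientation": TCP orientation; "contact_force": force on the tool from outside, world axes, zero at the start; "moment": the same for the moment, N m; "grip_width": finger opening in m.
Only numpy, scipy, OpenCV 4.12 (cv2) and the standard library are available. Lean on these libraries where they do the work, as an engineer would, in place of code of your own. Each camera call takes 0.05 s, during which the arm holds its last target.

### The job

Get the egg poacher ready on the hob: set the steel two-hole insert into the pot so that it lies level on the pot's rim, then set the poaching cup into either hole of the insert so that its rim lies flat on the plate. Then take the surface thermometer out of its stand and, holding it upright, press its sprung foot gently onto the floor of the cup inside the small turned ring at the middle, so that the foot is pushed in about half of its 10 mm travel; finish while still holding it there, with the probe touching nothing but the cup. Never press hard, do not shove the pot about and leave the other things on the worktop alone.

Things in the scene. Friction and masses are not known exactly. Their poses are not given: they have to be found in the camera images.
- hob: slim black portable induction hob, 230 x 200 x 34 mm, fixed; origin under its centre, +z up, controls along its -x edge; glass top at z = 34 mm. The cooking zone with the pot is 10 mm from its centre towards +x
- pot: black saucepan on the hob, 0.95 kg, 102 mm high, round bowl 185 mm across outside (mouth not quite round: 76 to 87 mm inner radius). A long handle stays below the rim. Origin: on the underside, 43.5 mm off the bowl's axis towards the handle; the bowl's axis is at +43.5 mm along the body's y, the handle points to its -y, a little to -x
- pot_mouth (a point): centre of the pot's mouth: on the bowl's axis, level with the rim (102 mm above the pot's underside)
- insert: round stamped steel plate, 191 mm across, 3 mm thick, 0.26 kg, with two 60 mm holes, lying on six lugs bent down 14 mm deep within 74 mm radius; they go inside the pot, the plate's edge rests on the pot's rim. Origin on the axis at the lugs' lower ends, +z up; plate at z = 14 to 17 mm. Seated, its origin is 14 mm below the pot's rim on the pot's axis; any yaw
- insert_tab (a point): point to grip the insert: inside the black upright nylon lifting tab at its centre, 22 mm above the plate's top (z = 39 mm). The tab is 9 mm thick along the insert's y, 26 mm wide along its x and rises from the plate to 28 mm above it
- insert_hole_a (a point): centre of one 60 mm hole, at the plate's top: 42 mm from the insert's axis along its +y
- insert_hole_b (a point): centre of the other 60 mm hole, at the plate's top: 42 mm from the insert's axis along its -y
- cup: dark poaching cup, 80 g, 24 mm high: bowl 55 mm across under the rim, tapering to 39 mm at the foot; flat rim 70 mm across, 3 mm thick, its underside 21 mm above the cup's. Origin: centre of the underside, +z up. Seated in a hole its origin is 4 mm below the insert's origin; any yaw, with its tab away from the insert's tab
- cup_tab (a point): point to grip the cup: inside the upright black nylon tab on its rim, 37 mm from the cup's axis along its +y, 45 mm above its underside. The tab is 9 mm thick along the cup's y (radially), 22 mm wide along its x and rises from 24 to 50 mm above the underside
- cup_spot (a point): middle of the turned ring (19 mm across) in the cup's flat inner floor, 3 mm above the cup's underside; the flat floor is 34 mm across
- probe_stand: steel counter stand, fixed: foot 72 mm across and 12 mm high with an upright tube 23 mm outside and 16 mm inside, its mouth at z = 78 mm. Origin under its centre
- probe: pen-type surface thermometer, 0.1 kg, upright in the stand's tube, hanging by its shoulder. Origin on its axis at the extended foot's face (20 mm above the worktop in the stand), +z up. Thin stem up to 58 mm, shoulder 22 to 25 mm across at 58 to 65 mm, box-shaped grey handle at 64 to 126 mm, 20 mm along x, 26 mm along y. Lift it straight up 65 mm to free it
- probe_grip (a point): point to grip the probe: inside the handle on its axis, 100 mm above the extended foot's face, 26 mm under the handle's top; grip it 26 mm wide along the probe's y or 20 mm along its x
- probe_tip (a point): centre of the face of the probe's sprung copper foot (10 mm across); it moves with the foot
- probe_foot (a joint): how far the sprung foot is pushed in along the probe, m: 0 extended, 0.010 bottomed; the spring begins at 0.5 N and adds 0.5 N per mm (about 3 N at 5 mm)
- salt_shaker: salt shaker, 44 mm across, 90 mm high: leave alone; origin under its centre
- garlic: garlic bulb, 60 mm: leave alone; origin under its centre
- oregano: small herb jar, 47 mm across, 98 mm high: leave alone; origin under its centre
- mug: spotted mug, 82 mm across, 91 mm high, far right: leave alone; origin under its centre

How it is judged:
On the way, in this order (a step that is already met when the one before it is completed fails the run):
1. the insert is seated level in the pot and let go (horizontal distance between insert and pot_mouth below 0.012 m and z of insert in the frame of pot_mouth below -0.0115 m and angle between insert's own z axis and vertical below 0.06 rad and contact force between the fingers and insert below 0.05 N), for 0.2 s.
2. the cup is seated flat in a hole of the insert and let go ((horizontal distance between cup and insert_hole_a below 0.006 m or horizontal distance between cup and insert_hole_b below 0.006 m) and z of cup in the frame of insert below -0.0015 m and angle between cup's own z axis and vertical below 0.08 rad and contact force between the fingers and cup below 0.05 N), for 0.2 s.
At the end, for the whole second after the job is handed in: Held by the gripper, still, upright within 7 deg, the probe's foot rests on the cup floor within 9 mm of the ring's middle, pushed in 2 to 8 mm, under 7 N, touching nothing else; cup flat in a hole (6 mm, 4.5 deg), insert level on the pot (12 mm off axis, 2.5 mm high, 3.4 deg) (horizontal distance between insert and pot_mouth below 0.012 m and z of insert in the frame of pot_mouth below -0.0115 m and angle between insert's own z axis and vertical below 0.06 rad and (horizontal distance between cup and insert_hole_a below 0.006 m or horizontal distance between cup and insert_hole_b below 0.006 m) and z of cup in the frame of insert below -0.0015 m and angle between cup's own z axis and vertical below 0.08 rad and horizontal distance between probe_tip and cup_spot below 0.009 m and angle between probe's own z axis and vertical below 0.12 rad and value of joint probe_foot between 0.002 and 0.008 m and contact force between probe and cup between 0.5 and 7 N and contact force between the fingers and probe above 2 N and contact force between each of probe, the arm and insert below 0.05 N and contact force between probe and pot below 0.05 N and contact force between the arm and cup below 0.05 N and linear speed of probe below 0.02 m/s); the arm keeps its last pose, push and grip.
It fails at once if the probe is pressed hard into the cup (over 15 N) (contact force between probe and cup above 15 N).
It fails at once if the pot is shoved more than 35 mm (distance of pot from where it was at the start of the episode above 0.035 m).
It fails at once if one of the other things is disturbed (moved more than 30 mm) (distance of any of salt_shaker, garlic, oregano, mug from where it was at the start of the episode above 0.03 m).
It also fails if it takes over 72 s, if anything falls off the work surface, if the arm or the gripper's body presses on something with over 40 N, if the wrist force passes 120 N, or if a joint passes its speed limit or range.

## Working session

There is one attempt and no reset: what is moved stays moved. The work goes in short steps, Python scripts to look and compute and a tool call to move; the robot and the scene stay as the last step left them, time stands still between calls to the robot, and variables do not carry over. Pictures are saved under pics/ and viewed, and the job is handed in when it is done.

Besides the shell and the picture viewer there is one more tool, called after "Request:" by a JSON object that holds its "name" and its "arguments", one argument or row to a line. send_rows: Moves the arm, as the interface text tells. Its arguments: {"type":"object","properties":{"rows":{"type":"string"},"grip":{"type":"number"},"grip_force":{"type":"number"}},"required":["rows"]}

```bash
mkdir -p pics; ls
python3 - <<'E'
from bench import r
import cv2,numpy as np
print(r.get_obs())
for n in("scene","top"):
    f=r.grab_frame(n); cv2.imwrite(f"pics/{n}0.png",f["pixels"][:,:,::-1]); print(n,f["intrinsics"],f["position"],f["orientation"],[k for k in f])
E
```

```text
pics
{'clock': 0.0, 'joints': array([ 0.99689479,  0.47781837,  0.02231656,  1.55640291, -0.01149635,
        1.10926707, -0.08311627]), 'qvel': array([-0.0007419 , -0.00044702, -0.00053872,  0.00128131,  0.00017238,
        0.00074678,  0.00089445]), 'tau': array([ 2.22655312e-04, -5.96454442e+01,  1.60834897e+00, -2.81201828e+01,
        1.25969842e-02,  9.20534309e-03,  2.85419526e-05]), 'tcp_pos': array([ 0.30291979, -0.60258761,  0.23033349]), 'orientation': array([-0.4660475 ,  1.96407975, -1.96067674]), 'contact_force': array([ 0.30781128,  0.52519315, -0.66652475]), 'moment': array([ 0.02953521,  0.01639045, -0.01323964]), 'grip_width': 0.0851139454507861}
scene [[592.01899856   0.         320.06774355]
 [  0.         592.01899856 237.85076583]
 [  0.           0.           1.        ]] [ 0.03899946 -1.44988884  0.93107203] [ 1.03078167 -0.22657472 -0.35352766] ['pixels', 'intrinsics', 'position', 'orientation']
top [[524.33828473   0.         320.28382134]
 [  0.         524.33828473 248.0063164 ]
 [  0.           0.           1.        ]] [ 0.32401051 -0.14105029  1.47115993] [ 0.15640184 -0.1725313  -1.67799117] ['pixels', 'intrinsics', 'position', 'orientation']
```

View pics/scene0.png

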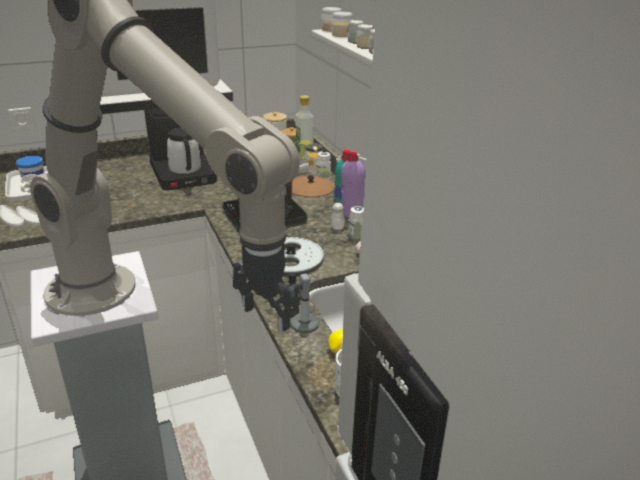

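View pics/top0.png

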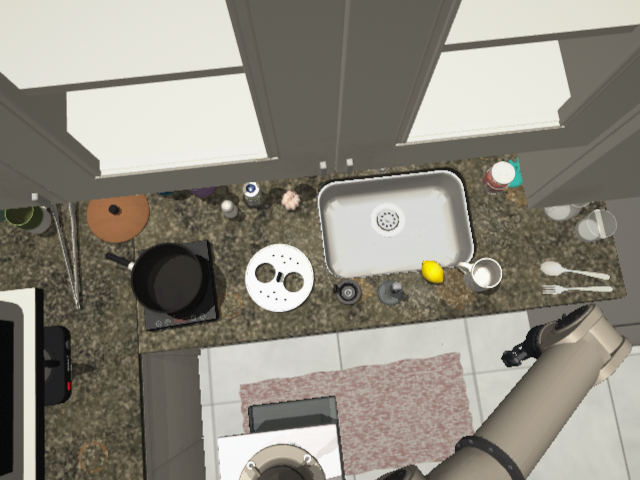

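The top view shows the pot (~170,278), the insert (~280,278), the cup (~347,292) and the stand with the probe (~392,292). The salt, oregano and garlic are at (229,209), (252,193) and (290,200), and the mug is at (485,274). Next I'll zoom in and build helpers.

```bash
cat > h.py <<'E'
from bench import r
import cv2,numpy as np
from scipy.spatial.transform import Rotation as R
def cam(n):
    f=r.grab_frame(n); f["R"]=R.from_rotvec(f["orientation"]).as_matrix(); return f
def px2w(f,u,v,z):
    K=f["intrinsics"]; d=np.linalg.inv(K)@[u,v,1]; d=f["R"]@np.array([d[0],-d[1],-d[2]])
    p=f["position"]; return p+d*(z-p[2])/d[2]
def w2px(f,P):
    q=(np.atleast_2d(P)-f["position"])@f["R"]; q=q*[1,-1,-1]; q=q@f["intrinsics"].T; return q[:,:2]/q[:,2:]
def crop(f,x0,y0,x1,y1,s,name):
    im=f["pixels"][y0:y1,x0:x1,::-1]; cv2.imwrite("pics/"+name,cv2.resize(im,None,fx=s,fy=s,interpolation=cv2.INTER_CUBIC))
E
python3 - <<'E'
from h import *
f=cam("top"); print(f["R"])
crop(f,100,230,260,340,5,"a1.png"); crop(f,235,230,415,330,4.4,"a2.png")
for n,u,v,z in [("pot",170,278,.136),("ins",280,278,.017),("cup",347,292,.02),("probe",392,292,.14),("salt",229,209,.05),("oreg",252,193,.09)]: print(n,px2w(f,u,v,z))
f=cam("scene"); crop(f,220,190,380,350,3.7,"a3.png")
E
```

```text
[[-0.11339293  0.97243144 -0.20376244]
 [-0.9935489  -0.11131692  0.02165928]
 [-0.00162004  0.20490396  0.97878074]]
pot [0.5676164  0.22236315 0.136     ]
ins [ 0.55430904 -0.05142496  0.017     ]
cup [ 0.4935867  -0.23275224  0.02      ]
probe [ 0.46653843 -0.33909747  0.14      ]
salt [0.7604904  0.06997207 0.05      ]
oreg [ 0.78658893 -0.00243797  0.09      ]
```

View pics/a1.png

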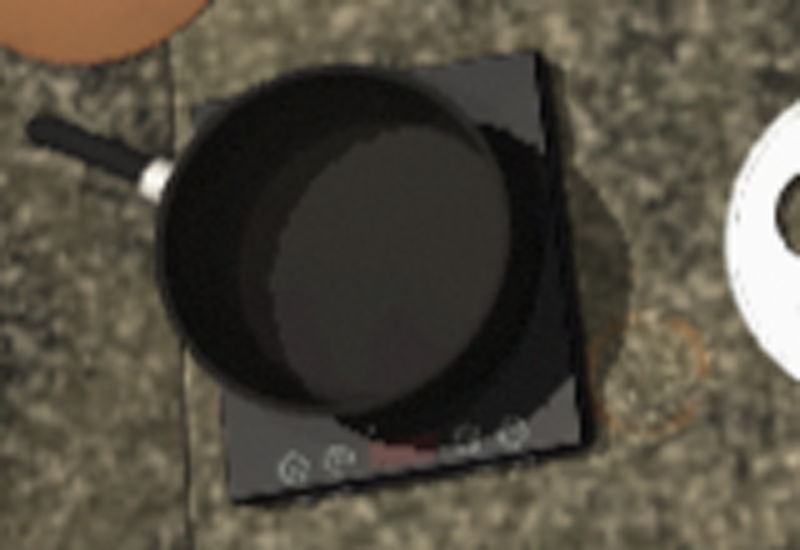

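View pics/a2.png

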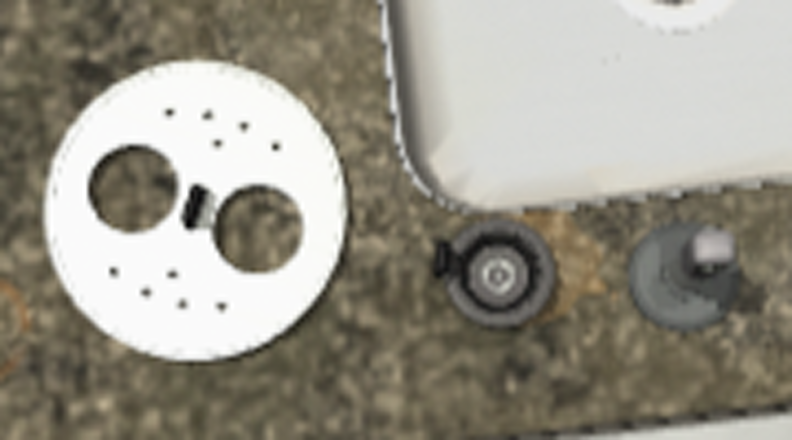

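View pics/a3.png

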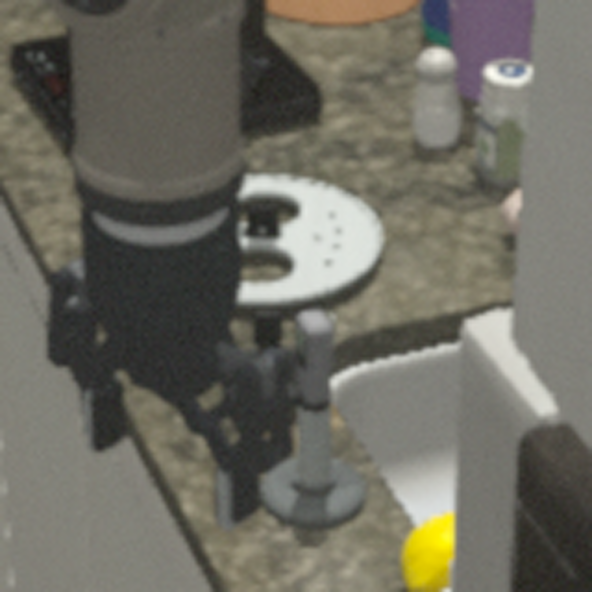

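```bash
cat > m.py <<'E'
from h import *
from scipy.optimize import least_squares
def circ(P):
    P=P[:,:2]; x,y=P.mean(0)
    s=least_squares(lambda a:np.hypot(P[:,0]-a[0],P[:,1]-a[1])-a[2],[x,y,.05],loss='soft_l1',f_scale=.001); return s.x,np.sqrt(np.mean(s.fun**2))
def ray_edge(f,c,rad,z,lo,hi,ch=None,n=180,sign=1):
    """edge points around circle centre c at height z, searched radius lo..hi; returns world pts of max gradient"""
    g=cv2.cvtColor(f["pixels"],cv2.COLOR_RGB2GRAY).astype(np.float32); out=[]
    rr=np.linspace(lo,hi,80)
    for t in np.linspace(0,2*np.pi,n,endpoint=False):
        W=np.c_[c[0]+rr*np.cos(t),c[1]+rr*np.sin(t),0*rr+z]; p=w2px(f,W).astype(np.float32)
        v=cv2.remap(g,p[:,0].reshape(1,-1),p[:,1].reshape(1,-1),cv2.INTER_LINEAR)[0]
        v=np.convolve(v,np.ones(5)/5,'same'); d=np.gradient(v)*sign; d[:6]=d[-6:]=-9; i=d.argmax(); out.append([*W[i],d[i]])
    return np.array(out)
E
python3 - <<'E'
from m import *
f=cam("top"); im=f["pixels"].astype(int)
def blobs(mask,roi):
    m=np.zeros(mask.shape,np.uint8); x0,y0,x1,y1=roi; m[y0:y1,x0:x1]=mask[y0:y1,x0:x1]
    return m
g=im.mean(2)
m=blobs((g>150),(240,238,318,318)); cs,_=cv2.findContours(m,cv2.RETR_CCOMP,cv2.CHAIN_APPROX_NONE)
for c in cs:
    if len(c)<30: continue
    P=np.array([px2w(f,*p,.017) for p in c[:,0]]); print("ins",len(c),circ(P))
c=px2w(f,280,278,.017)
for nm,cc,z,lo,hi,s in [("insplate",px2w(f,280,278,.017),.017,.085,.105,-1),
  ("pot",px2w(f,167,278,.136),.136,.084,.102,1),("cuprim",px2w(f,347.5,291,.024),.024,.027,.045,1),("cuprim-",px2w(f,347.5,291,.024),.024,.027,.045,-1),("ring",px2w(f,348,292.5,.003),.003,.005,.014,1),("ring-",px2w(f,348,292.5,.003),.003,.005,.014,-1),("stand",px2w(f,390,292.5,.012),.012,.03,.042,-1)]:
    for k in range(2):
        E=ray_edge(f,cc,0,z,lo,hi,sign=s); q,e=circ(E); cc=q
    print(nm,q,e)
E
```

```text
ins 193 (array([ 0.55782902, -0.04843041,  0.09534597]), np.float64(0.0008042777461947528))
ins 58 (array([ 0.54031971, -0.08615857,  0.02939101]), np.float64(0.0007841823256838702))
ins 58 (array([ 0.57529729, -0.00995155,  0.02947223]), np.float64(0.000760351968046041))
insplate [ 0.55780935 -0.04856839  0.09631103] 0.0005594963889719696
pot [0.56896471 0.22864524 0.09471152] 0.002988231888633949
cuprim [ 0.5027423  -0.23274518  0.03267548] 0.004095124993557716
cuprim- [ 0.49397503 -0.23519422  0.03334362] 0.002304120568353038
ring [ 0.49466966 -0.23609919  0.00627939] 0.0005234929786391114
ring- [ 0.49473439 -0.2365497   0.0107049 ] 0.0008384928387249256
stand [ 0.48357681 -0.35221365  0.03430722] 0.0029790154082364574
```

```bash
cat > ov.py <<'E'
from m import *
def overlay(f,items,roi,s,name):
    x0,y0,x1,y1=roi; im=cv2.resize(f["pixels"][y0:y1,x0:x1,::-1],None,fx=s,fy=s,interpolation=cv2.INTER_CUBIC)
    im=cv2.convertScaleAbs(im,alpha=1.5,beta=25)
    for P,col in items:
        p=((w2px(f,P)+.5-[x0,y0])*s).astype(int); cv2.polylines(im,[p.reshape(-1,1,2)],True,col,1)
    cv2.imwrite("pics/"+name,im)
def circle(x,y,z,r):
    t=np.linspace(0,2*np.pi,100); return np.c_[x+r*np.cos(t),y+r*np.sin(t),0*t+z]
def rect(x,y,z,a,b,yaw):
    c,s=np.cos(yaw),np.sin(yaw); return np.array([[x+c*i*a/2-s*j*b/2,y+s*i*a/2+c*j*b/2,z] for i,j in((1,1),(1,-1),(-1,-1),(-1,1))])
E
python3 - <<'E'
from ov import *
f=cam("top")
G=(0,255,0);Rd=(0,0,255);B=(255,100,0)
print(px2w(f,335.7,288.6,.05),px2w(f,397,285.5,.146))
overlay(f,[(circle(.569,.224,.136,.0925),G),(circle(.569,.224,.136,.0815),Rd)],(110,230,230,330),6.5,"b1.png")
overlay(f,[(circle(.4947,-.2363,.024,.035),G),(circle(.4947,-.2363,.003,.0095),Rd),(circle(.4835,-.352,.012,.036),G),(circle(.4835,-.352,0.0,.036),B),(circle(.4835,-.352,.078,.0115),Rd),(rect(.4835,-.352,.146,.02,.026,.0),Rd)],(320,260,420,320),8,"b2.png")
E
```

```text
[ 0.50280924 -0.2014187   0.05      ] [ 0.48089082 -0.35318098  0.146     ]
```

View pics/b1.png

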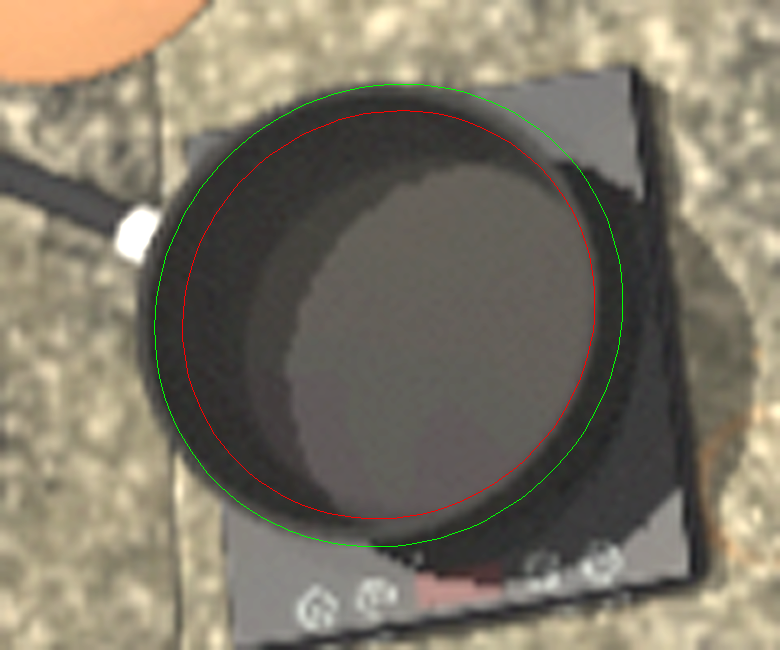

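View pics/b2.png

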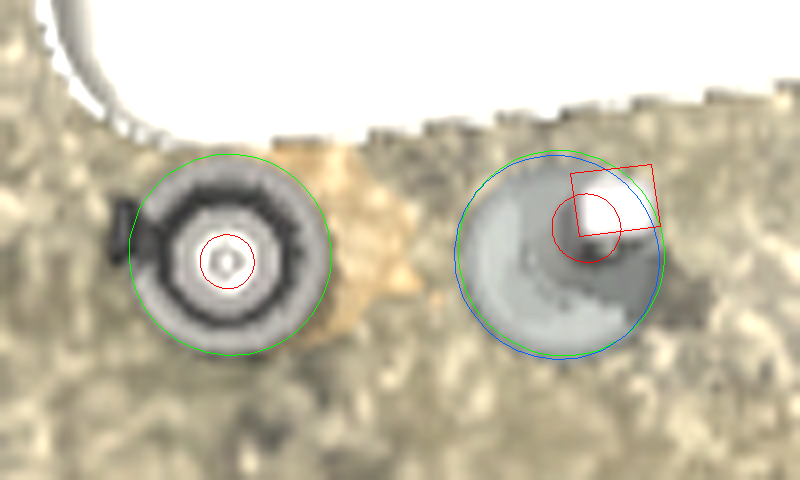

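Run:
```python
from ov import *
o=r.get_obs(); M=R.from_rotvec(o["orientation"]).as_matrix(); print(M.round(3)); print("jaw yaw",np.degrees(np.arctan2(M[1,2],M[0,2])))
f=cam("top")
im=f["pixels"][235:325,120:220,::-1]
im=cv2.resize(im,None,fx=7,fy=6.6,interpolation=cv2.INTER_CUBIC)
im=cv2.cvtColor(im,cv2.COLOR_BGR2GRAY); im=(255*np.clip(im/90.,0,1)**.6).astype(np.uint8)
cv2.imwrite("pics/c1.png",im)
```

```text
[[-0.893 -0.     0.449]
 [-0.449  0.001 -0.893]
 [ 0.    -1.    -0.001]]
jaw yaw -63.311919126100825
```

View pics/c1.png

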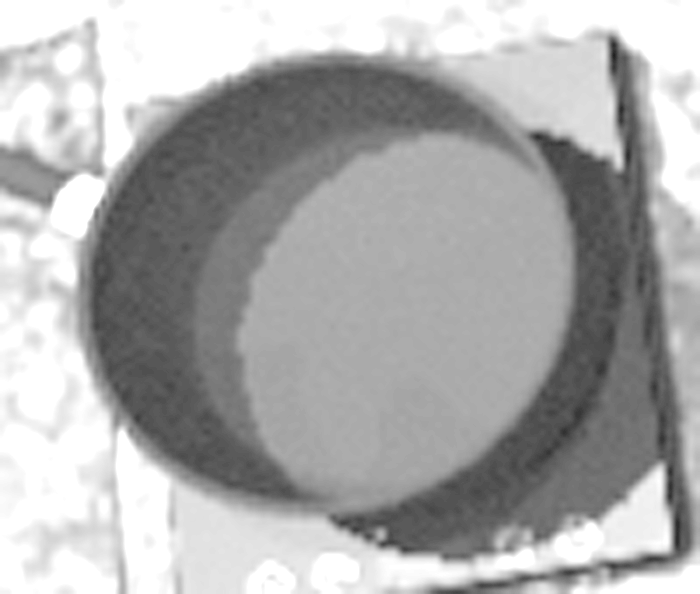

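Run:
```python
from ov import *
f=cam("top")
print(px2w(f,166.4,277.7,.136))
g=cv2.cvtColor(f["pixels"],cv2.COLOR_RGB2GRAY); f2=dict(f); im=(255*np.clip(f["pixels"]/90.,0,1)**.6).astype(np.uint8); f2["pixels"]=im
for c,rr in [((.568,.232),.0925),((.568,.232),.089)]:
    pass
overlay(f2,[(circle(.568,.231,.136,.0905),(0,255,0)),(circle(.568,.231,.136,.076),(0,0,255))],(120,235,220,325),7,"c2.png")
```

```text
[0.56944847 0.23152501 0.136     ]
```

View pics/c2.png

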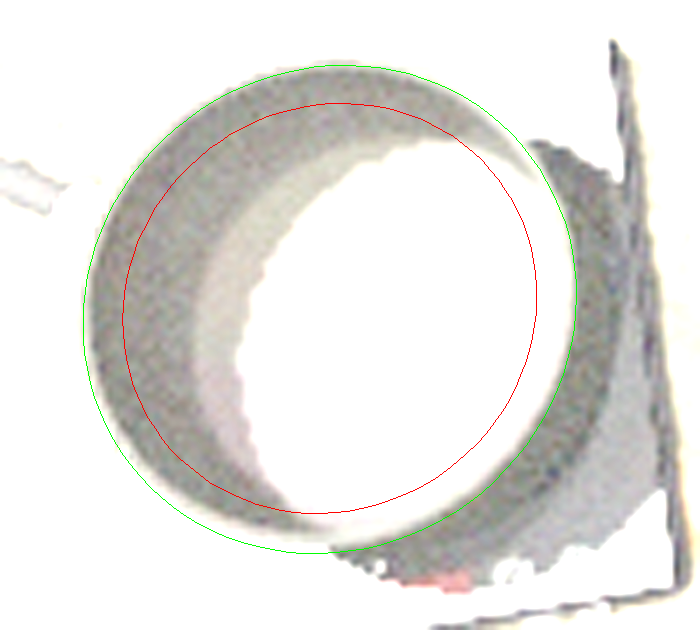

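Run:
```python
from ov import *
f=cam("top")
TR=px2w(f,207.3,240.8,.034);BR=px2w(f,216.5,318.5,.034);BL=px2w(f,146.6,329.5,.034)
print(TR,BR,BL,np.linalg.norm(TR-BR),np.linalg.norm(BR-BL)); c=(TR+BL)/2; u=(TR-BR)/np.linalg.norm(TR-BR); print(c,c+.01*u,u)
```

```text
[0.67984919 0.14016016 0.034     ] [0.46039662 0.13032589 0.034     ] [0.45232734 0.32100318 0.034     ] 0.2196728102074243 0.1908479569390673
[0.56608826 0.23058167 0.034     ] [0.57607824 0.23102935 0.034     ] [0.99899742 0.04476782 0.        ]
```

Request:
{"name": "send_rows", "arguments": {
  "rows": "0.016 0.0346 0 0 0 0.14;0.016 0.0346 0 0 0 0.14;0.016 0.0346 0 0 0 0.14;0.016 0.0346 0 0 0 0.14;0.016 0.0346 0 0 0 0.14;0.016 0.0346 0 0 0 0.14;0.016 0.0346 0 0 0 0.14;0.016 0.0346 0 0 0 0.14;0.016 0.0346 0 0 0 0.14;0.016 0.0346 0 0 0 0.14;0.016 0.0346 0 0 0 0.14;0.016 0.0346 0 0 0 0.14;0.016 0.0346 0 0 0 0.14;0.016 0.0346 0 0 0 0.14;0.016 0.0346 0 0 0 0.14;0.016 0.0346 0 0 0 0.14",
  "grip": 0.06
}}

```text
clock: 2.05
tcp_pos: [0.5597, -0.0482, 0.2316]
orientation: [-1.544, 0.337, -0.338]
contact_force: [1.2, -0.3, -0.3]
grip_width: 0.0599
```

```bash
cat >> h.py <<'E'
def st():
    o=r.get_obs(); M=R.from_rotvec(o["orientation"]).as_matrix()
    print("t",round(o["clock"],2),"tcp",o["tcp_pos"].round(4),"yaw",np.degrees(np.arctan2(M[1,2],M[0,2])).round(2),"down",M[:,1].round(3),"q",o["joints"].round(2),"F",o["contact_force"].round(2),"grip",round(o["grip_width"],4))
E
python3 - <<'E'
from ov import *
st()
f=cam("top"); crop(f,0,0,640,480,1,"d1.png")
f=cam("scene"); crop(f,0,0,640,480,1,"d2.png")
E
```

```text
t 2.05 tcp [ 0.5597 -0.0482  0.2316] yaw 65.33 down [ 0.001 -0.    -1.   ] q [ 0.48  0.36 -0.64  1.8   0.24  1.06  0.9 ] F [ 1.17 -0.26 -0.26] grip 0.0599
```

View pics/d1.png

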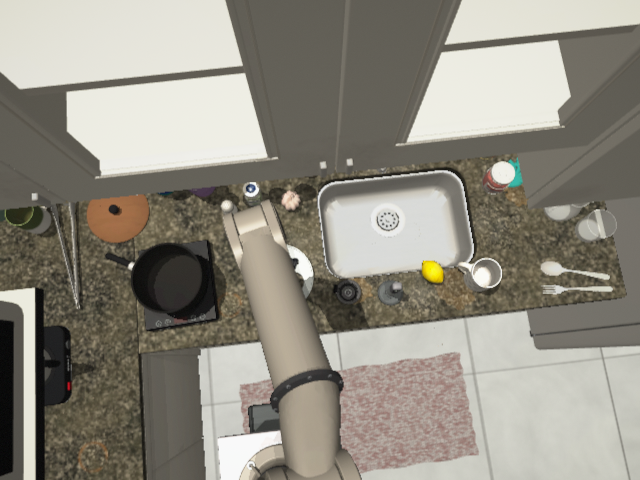

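View pics/d2.png

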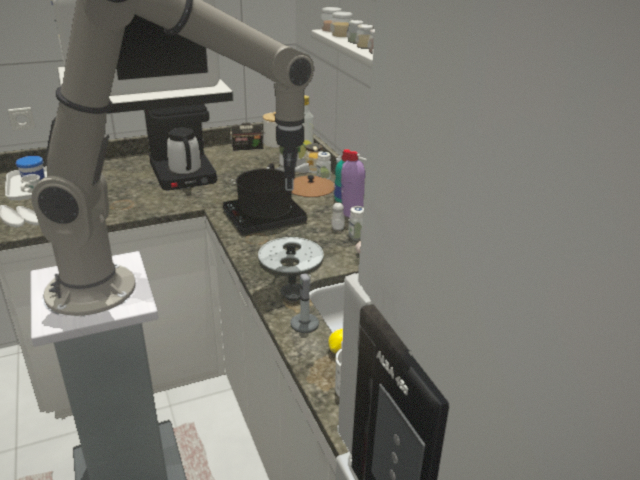

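Run:
```python
from ov import *
f=cam("scene");G=(0,255,0);Rd=(0,0,255);B=(255,100,0)
overlay(f,[(circle(.5578,-.0485,.017,.0955),G),(rect(.5578,-.0485,.045,.026,.009,np.radians(-24.7)),Rd),(circle(.57,.231,.136,.0905),G),(circle(.4947,-.2363,.024,.035),G),(rect(.503,-.2003,.05,.022,.009,np.radians(-13)),Rd),(circle(.4835,-.352,.012,.036),G),(circle(.4835,-.352,.078,.0115),Rd),(rect(.4835,-.352,.146,.02,.026,0),Rd)],(215,155,375,345),4,"e1.png")
```

```text
(no output)
```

View pics/e1.png

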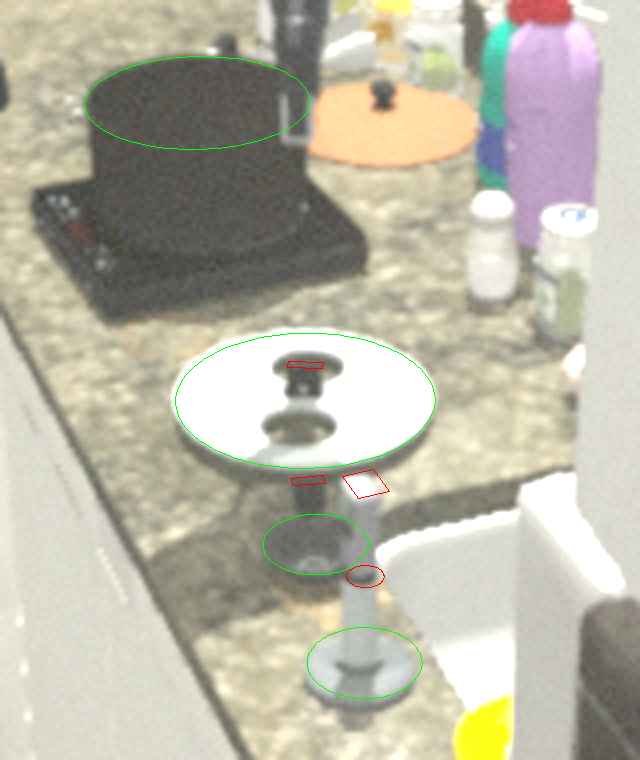

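Request:
{"name": "send_rows", "arguments": {
  "rows": "-0.001 0 -0.04 0 0 0;-0.0005 0 -0.04 0 0 0;0 0 -0.04 0 0 0;0 0 -0.03 0 0 0;0 0 -0.025 0 0 0;0 0 -0.02 0 0 0;0 0 -0.013 0 0 0;0 0 0 0 0 0"
}}

```text
clock: 3.0
tcp_pos: [0.5563, -0.0507, 0.0218]
orientation: [-1.545, 0.346, -0.341]
contact_force: [-1.1, -0.5, 0.5]
grip_width: 0.0601
```

Run:
```python
from ov import *
st()
f=cam("scene"); crop(f,245,210,345,300,7,"f1.png")
f=cam("top"); crop(f,235,235,325,320,7,"f2.png")
```

```text
t 3.0 tcp [ 0.5563 -0.0507  0.0218] yaw 64.93 down [-0.003 -0.001 -1.   ] q [ 0.37  0.63 -0.5   1.95  0.47  0.68  0.71] F [-1.07 -0.49  0.49] grip 0.0601
```

View pics/f1.png

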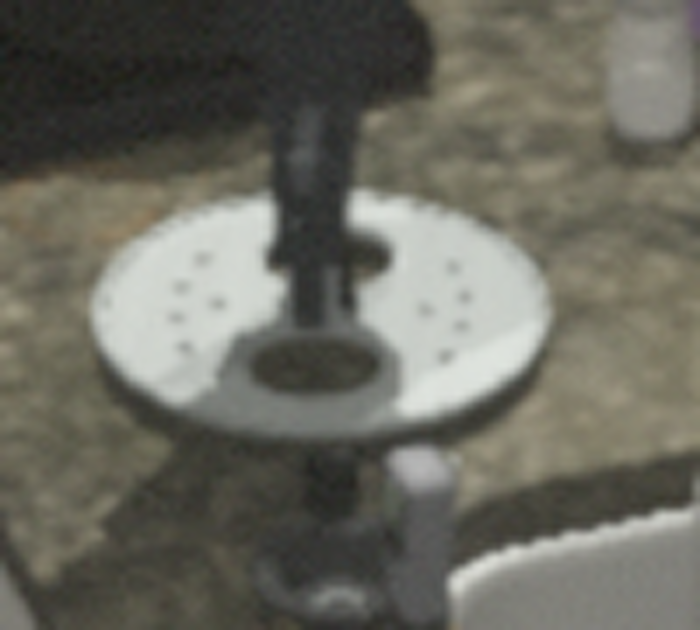

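Request:
{"name": "send_rows", "arguments": {
  "rows": "0.0015 0.002 0 0 0 0;0 0 0 0 0 0;0 0 0 0 0 0;0 0 0 0 0 0;0 0 0 0 0 0;0 0 0 0 0 0;0 0 0 0 0 0",
  "grip": 0.0,
  "grip_force": 60
}}

```text
clock: 3.8
tcp_pos: [0.5596, -0.0476, 0.024]
orientation: [-1.544, 0.341, -0.342]
contact_force: [-1.4, -0.2, 6.7]
grip_width: 0.0079
```

Request:
{"name": "send_rows", "arguments": {
  "rows": "0 0 0.01 0 0 0;0 0 0.02 0 0 0;0 0 0.03 0 0 0;0 0 0.04 0 0 0;0 0 0.04 0 0 0;0 0 0.04 0 0 0;0 0 0.02 0 0 0;0 0.02 0.01 0 0 0;0 0.03 0 0 0 0;0 0.04 0 0 0 0;0 0.04 0 0 0 0;0 0.04 0 0 0 0;0 0.03 0 0 0 0;0 0.02 0 0 0 0;0 0 0 0 0 0;0 0 0 0 0 0"
}}

```text
clock: 5.4
tcp_pos: [0.5587, 0.1723, 0.2331]
orientation: [-1.545, 0.342, -0.341]
contact_force: [-0.1, -0.2, -2.8]
grip_width: 0.0074
```

Run:
```python
from ov import *
st()
f=cam("scene"); crop(f,180,100,380,260,4,"g1.png")
f=cam("top"); crop(f,100,190,300,340,4,"g2.png")
```

```text
t 5.4 tcp [0.5587 0.1723 0.2331] yaw 65.09 down [-0.001 -0.001 -1.   ] q [ 0.13  0.41 -0.7   1.74  0.29  1.1   0.48] F [-0.14 -0.24 -2.83] grip 0.0074
```

View pics/g1.png

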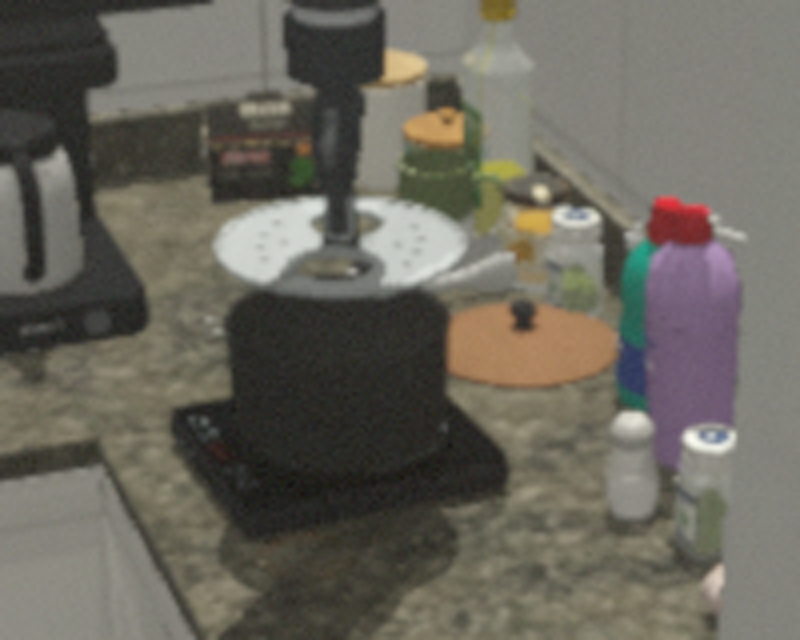

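View pics/g2.png

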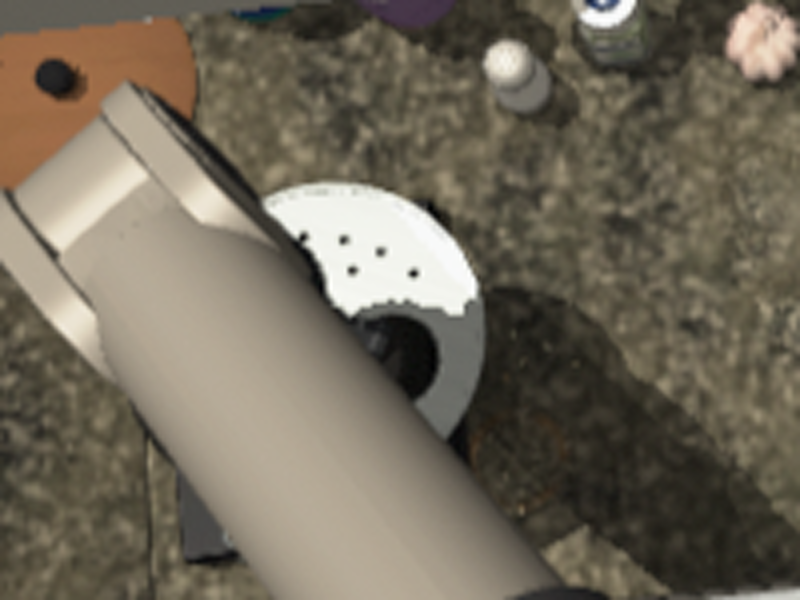

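Run:
```python
from ov import *
G=(0,255,0);Rd=(0,0,255)
x,y=.5587-.0011,.1723+.0005
it=[(circle(x,y,.2265,.0955),G),(circle(x-.42*.042,y-.906*.042,.2265,.03),Rd),(circle(.57,.231,.136,.0905),Rd)]
f=cam("scene"); overlay(f,it,(225,140,305,225),8,"h1.png")
f=cam("top"); overlay(f,it,(150,215,240,320),7,"h2.png")
```

```text
(no output)
```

View pics/h1.png

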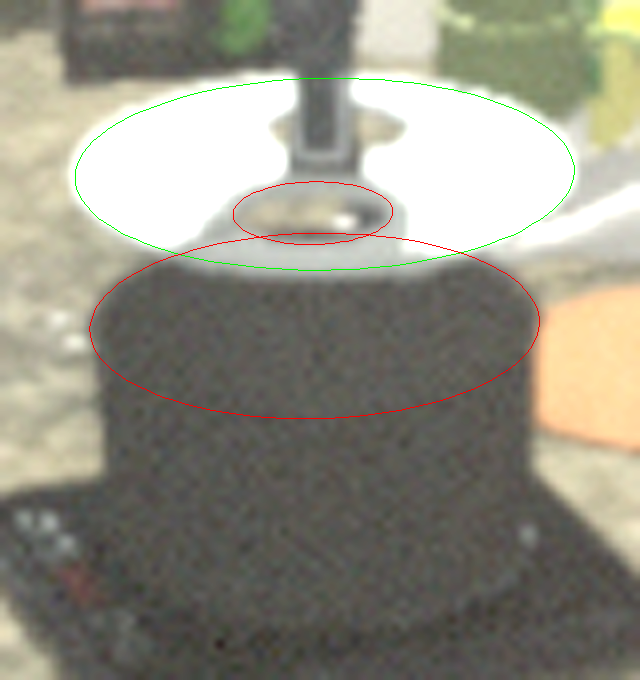

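View pics/h2.png

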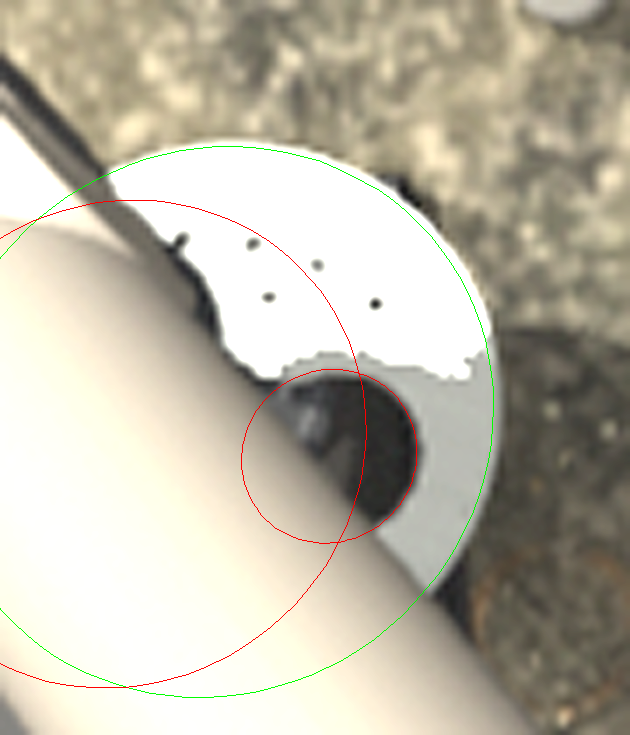

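Request:
{"name": "send_rows", "arguments": {
  "rows": "0.003 0.015 0 0 0 0;0.004 0.02 0 0 0 0;0.003 0.015 -0.01 0 0 0;0.0013 0.0087 -0.015 0 0 0;0 0 -0.02 0 0 0;0 0 -0.015 0 0 0;0 0 0 0 0 0;0 0 0 0 0 0"
}}

```text
clock: 6.4
tcp_pos: [0.5705, 0.2308, 0.1731]
orientation: [-1.544, 0.343, -0.342]
contact_force: [0.2, -0.1, -2.1]
grip_width: 0.0081
```

Run:
```python
from ov import *
st()
G=(0,255,0);Rd=(0,0,255)
p=r.get_obs()["tcp_pos"]; x,y=p[:2]
it=[(circle(x,y,p[2]-.007,.0955),G),(circle(.57,.231,.136,.0905),Rd)]
f=cam("scene"); overlay(f,it,(215,140,315,235),7,"i1.png")
f=cam("top"); overlay(f,it,(110,215,230,320),6,"i2.png")
```

```text
t 6.4 tcp [0.5705 0.2308 0.1731] yaw 64.99 down [-0.001 -0.    -1.   ] q [ 0.01  0.52 -0.67  1.72  0.37  1.02  0.34] F [ 0.16 -0.15 -2.07] grip 0.0081
```

View pics/i1.png

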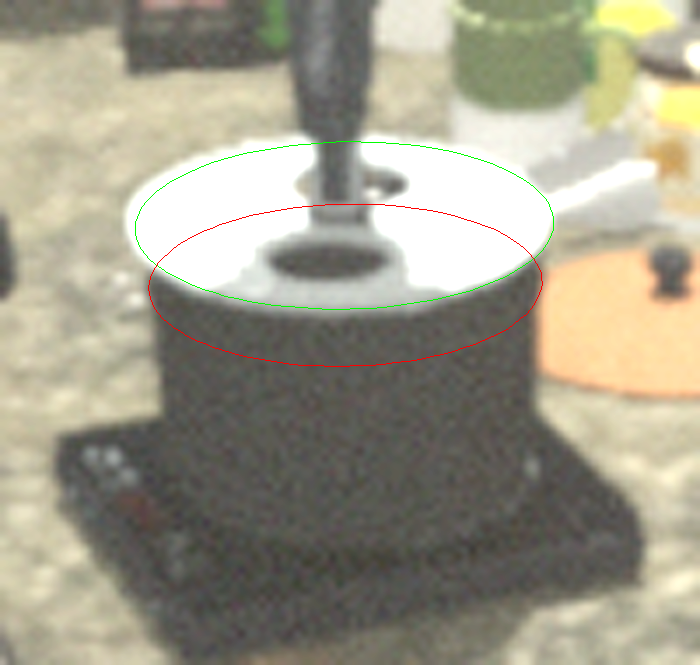

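View pics/i2.png

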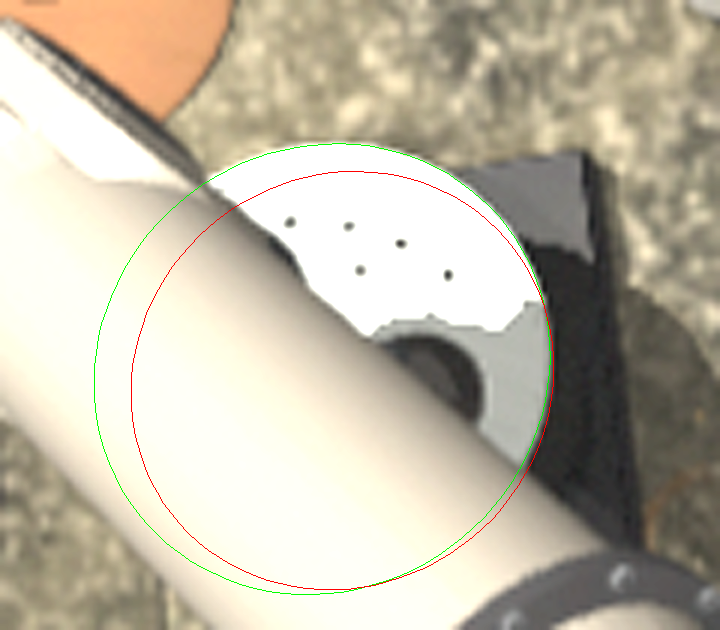

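Request:
{"name": "send_rows", "arguments": {
  "rows": "0.0005 0 -0.005 0 0 0;0 0 -0.005 0 0 0;0 0 -0.004 0 0 0;0 0 -0.004 0 0 0;0 0 0 0 0 0"
}}

```text
clock: 7.0
tcp_pos: [0.5706, 0.2309, 0.1545]
orientation: [-1.544, 0.343, -0.341]
contact_force: [0.4, -0.9, -2.7]
grip_width: 0.0077
```

Run:
```python
from ov import *
st()
f=cam("scene"); crop(f,215,140,315,235,7,"j1.png")
```

```text
t 7.0 tcp [0.5706 0.2309 0.1545] yaw 65.03 down [-0.001 -0.001 -1.   ] q [-0.    0.55 -0.66  1.74  0.39  0.99  0.33] F [ 0.35 -0.86 -2.74] grip 0.0077
```

View pics/j1.png

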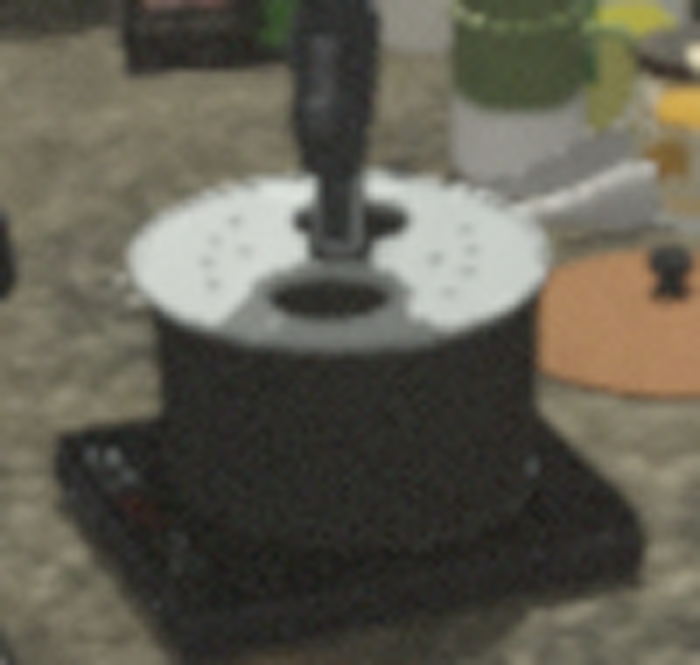

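Request:
{"name": "send_rows", "arguments": {
  "rows": "0.001 0 -0.003 0 0 0;0 0 -0.003 0 0 0;0 0 -0.0015 0 0 0;0 0 -0.0005 0 0 0;0 0 0 0 0 0"
}}

```text
clock: 7.55
tcp_pos: [0.5719, 0.2312, 0.1472]
orientation: [-1.544, 0.342, -0.342]
contact_force: [-0.3, -0.2, -2.8]
grip_width: 0.008
```

Request:
{"name": "send_rows", "arguments": {
  "rows": "0 0 -0.001 0 0 0;0 0 -0.001 0 0 0;0 0 -0.001 0 0 0;0 0 0 0 0 0"
}}

```text
clock: 7.95
tcp_pos: [0.5721, 0.2313, 0.1457]
orientation: [-1.544, 0.341, -0.343]
contact_force: [-4.3, -2.8, 6.8]
grip_width: 0.0077
```

Request:
{"name": "send_rows", "arguments": {
  "rows": "0 0 0.0005 0 0 0;0 0 0 0 0 0;0 0 0 0 0 0;0 0 0.01 0 0 0;0 0 0.03 0 0 0;0 0 0.04 0 0 0;0 -0.02 0.03 0 0 0;0 -0.04 0 0 0 0;0 -0.05 0 0 0 0;0 -0.05 0 0 0 0;0 -0.05 0 0 0 0;0 0 0 0 0 0",
  "grip": 0.045
}}

```text
clock: 9.15
tcp_pos: [0.5724, 0.0115, 0.2548]
orientation: [-1.547, 0.351, -0.352]
contact_force: [-0.1, -0.6, 0.1]
grip_width: 0.0447
```

Run:
```python
from ov import *
st()
f=cam("scene"); crop(f,215,140,315,235,7,"k1.png")
f=cam("top"); crop(f,100,215,250,325,5,"k2.png")
```

```text
t 9.15 tcp [0.5724 0.0115 0.2548] yaw 64.32 down [-0.    -0.005 -1.   ] q [ 0.39  0.36 -0.66  1.74  0.25  1.12  0.78] F [-0.13 -0.55  0.09] grip 0.0447
```

View pics/k1.png

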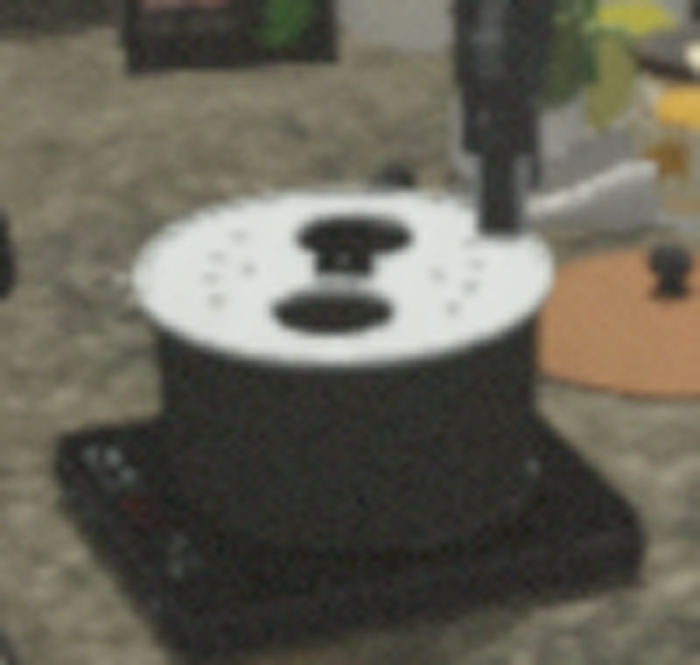

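View pics/k2.png

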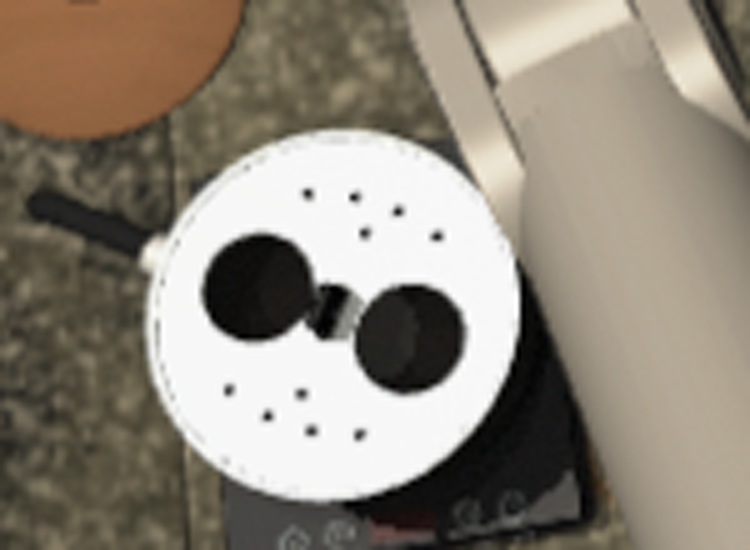

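Seated, level and released. Next I'll measure the insert and its hole centres, assuming the plate top is at z=0.139.

Run:
```python
from ov import *
f=cam("top"); g=f["pixels"].mean(2)
m=np.zeros(g.shape,np.uint8); m[235:320,125:206]=(g>130)[235:320,125:206]
cs,_=cv2.findContours(m,cv2.RETR_CCOMP,cv2.CHAIN_APPROX_NONE)
for c in cs:
    if len(c)<30: continue
    P=np.array([px2w(f,*p,.139) for p in c[:,0]]); print(len(c),circ(P))
for uv in [((258,288)),((410,339))]:
    c=px2w(f,uv[0]/5+100-.5,uv[1]/5+215-.5,.139)
    for k in range(2): E=ray_edge(f,c,0,.139,.02,.038); q,e=circ(E); c=q
    print("hole",q,e)
```

```text
271 (array([0.57206341, 0.23046501, 0.09655017]), np.float64(0.013109843204913717))
65 (array([0.55277376, 0.1929941 , 0.02954554]), np.float64(0.0007841489370776477))
80 (array([0.5868817, 0.2667365, 0.0310025]), np.float64(0.006901921762436254))
hole [0.58803677 0.26883036 0.02834751] 0.0008174321124989211
hole [0.55263604 0.19282487 0.02828734] 0.0004975481585384466
```

Run:
```python
from ov import *
G=(0,255,0);Rd=(0,0,255);B=(255,120,0)
cx,cy=.4947,-.2363
it=[(circle(cx,cy,.024,.035),G),(circle(cx,cy,.003,.0095),Rd)]
for a in (77,):
    d=np.radians(a); it+=[(rect(cx+.037*np.cos(d),cy+.037*np.sin(d),.05,.009,.022,d),Rd),(rect(cx+.037*np.cos(d),cy+.037*np.sin(d),.024,.009,.022,d),B)]
f=cam("top"); overlay(f,it,(325,272,370,310),16,"l1.png")
f=cam("scene"); overlay(f,it,(270,265,320,310),13,"l2.png")
```

```text
(no output)
```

View pics/l1.png

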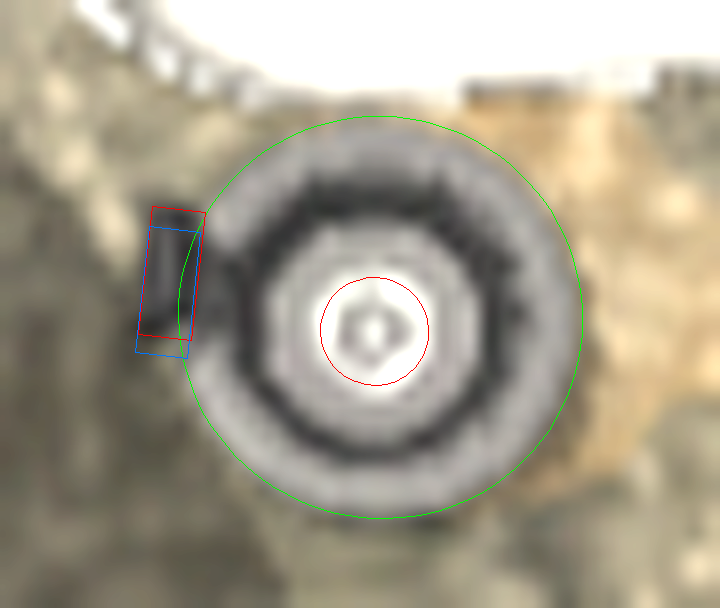

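View pics/l2.png

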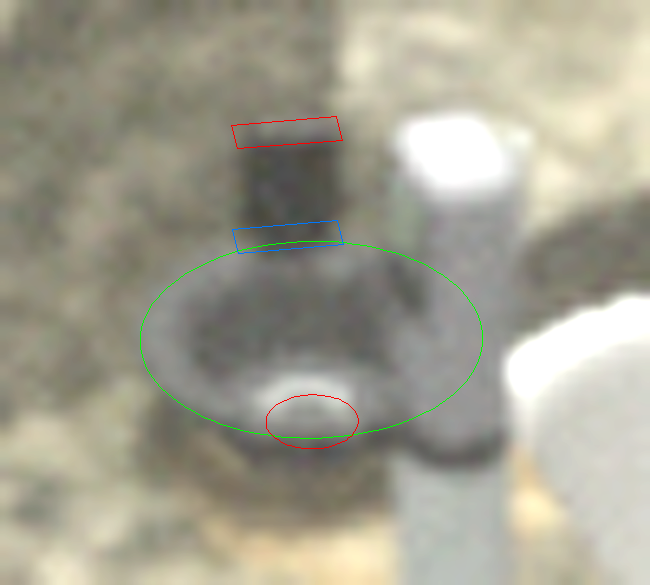

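Request:
{"name": "send_rows", "arguments": {
  "rows": "-0.01 -0.03 0 0 0 0.03;-0.012 -0.036 0 0 0 0.04;-0.012 -0.036 -0.01 0 0 0.04;-0.012 -0.036 -0.02 0 0 0.04;-0.012 -0.036 -0.03 0 0 0.04;-0.0114 -0.0377 -0.03 0 0 0.032;0 0 -0.03 0 0 0;0 0 -0.03 0 0 0;0 0 0 0 0 0;0 0 0 0 0 0"
}}

```text
clock: 10.4
tcp_pos: [0.5033, -0.1889, 0.1053]
orientation: [-1.563, 0.166, -0.166]
contact_force: [0.2, 0.2, -0.0]
grip_width: 0.0447
```

Run:
```python
from ov import *
st()
```

```text
t 10.4 tcp [ 0.5033 -0.1889  0.1053] yaw 77.91 down [-0.     0.001 -1.   ] q [ 0.7   0.48 -0.58  1.96  0.36  0.8   1.29] F [ 0.2   0.22 -0.01] grip 0.0447
```

Request:
{"name": "send_rows", "arguments": {
  "rows": "0 -0.0113 -0.01 0 0 -0.01;0 0 -0.02 0 0 0;0 0 -0.02 0 0 0;0 0 -0.015 0 0 0;0 0 -0.008 0 0 0;0 0 0 0 0 0;0 0 0 0 0 0"
}}

```text
clock: 11.1
tcp_pos: [0.5032, -0.2019, 0.0324]
orientation: [-1.564, 0.175, -0.176]
contact_force: [0.6, 0.2, 0.2]
grip_width: 0.045
```

Run:
```python
from ov import *
st()
f=cam("scene"); crop(f,250,235,340,315,8,"n1.png")
```

```text
t 11.1 tcp [ 0.5032 -0.2019  0.0324] yaw 77.19 down [ 0.001 -0.    -1.   ] q [ 0.66  0.59 -0.51  1.99  0.45  0.67  1.22] F [0.65 0.19 0.24] grip 0.045
```

View pics/n1.png

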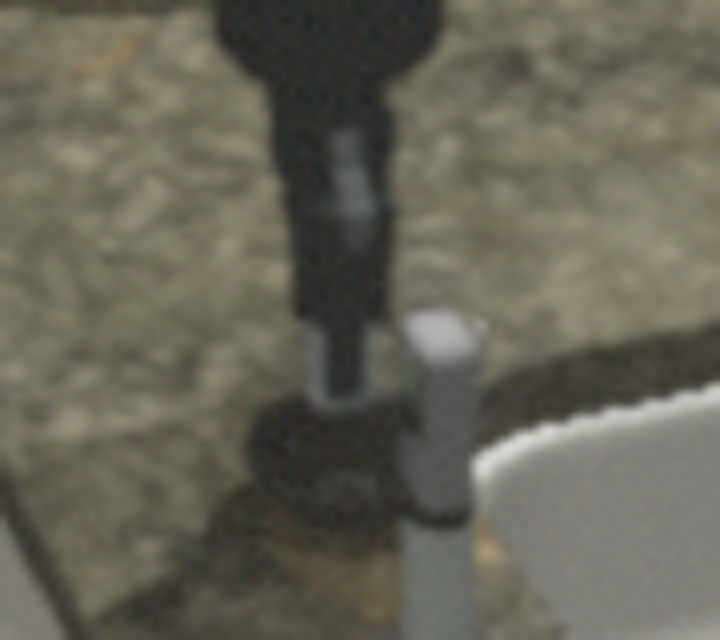

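Request:
{"name": "send_rows", "arguments": {
  "rows": "0 0.0015 -0.0005 0 0 0;0 0 0 0 0 0;0 0 0 0 0 0;0 0 0 0 0 0;0 0 0 0 0 0;0 0 0 0 0 0",
  "grip": 0.0,
  "grip_force": 50
}}

```text
clock: 11.75
tcp_pos: [0.503, -0.2003, 0.0318]
orientation: [-1.564, 0.175, -0.176]
contact_force: [-0.7, 1.2, 6.4]
grip_width: 0.0076
```

Request:
{"name": "send_rows", "arguments": {
  "rows": "0 0 0.01 0 0 0;0 0 0.02 0 0 0;0 0 0.03 0 0 0;0 0 0.04 0 0 0;0 0 0.04 0 0 0;0 0 0.04 0 0 0;0.005 0.02 0.013 0 0 -0.02;0.01 0.04 0 0 0 -0.02;0.01 0.045 0 0 0 -0.02;0.01 0.05 0 0 0 -0.02;0.01 0.05 0 0 0 -0.02;0.01 0.05 0 0 0 -0.02;0.01 0.05 0 0 0 -0.02;0.01 0.045 0 0 0 -0.02;0.01 0.04 0 0 0 -0.02;0.005 0.03 0 0 0 -0.02;0 0.02 0 0 0 -0.01;0 0 0 0 0 0;0 0 0 0 0 0"
}}

```text
clock: 13.65
tcp_pos: [0.5915, 0.2356, 0.2242]
orientation: [-1.545, 0.34, -0.339]
contact_force: [-0.3, -0.6, -1.8]
grip_width: 0.0076
```

Run:
```python
from ov import *
st()
f=cam("scene"); crop(f,190,90,350,230,4.5,"o1.png")
f=cam("top"); crop(f,90,180,270,320,4.4,"o2.png")
```

```text
t 13.65 tcp [0.5915 0.2356 0.2242] yaw 65.2 down [-0.001 -0.001 -1.   ] q [ 0.01  0.51 -0.68  1.62  0.35  1.14  0.38] F [-0.31 -0.64 -1.79] grip 0.0076
```

View pics/o1.png

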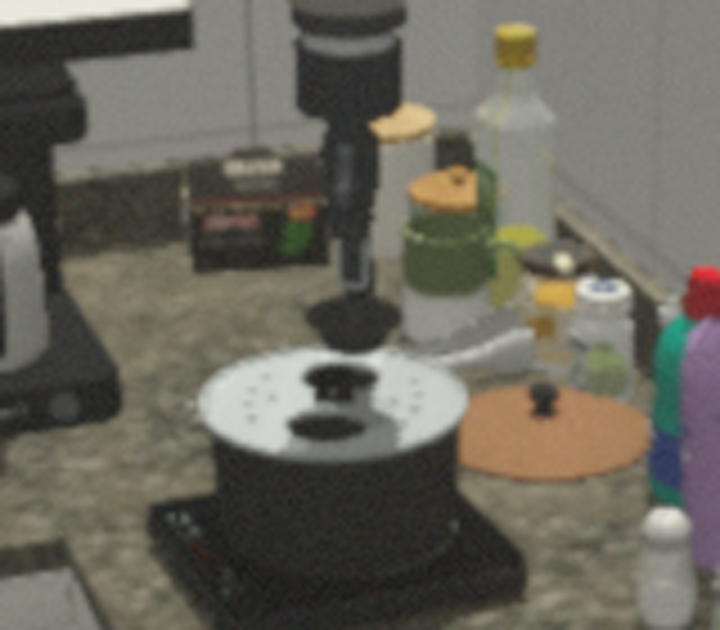

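View pics/o2.png

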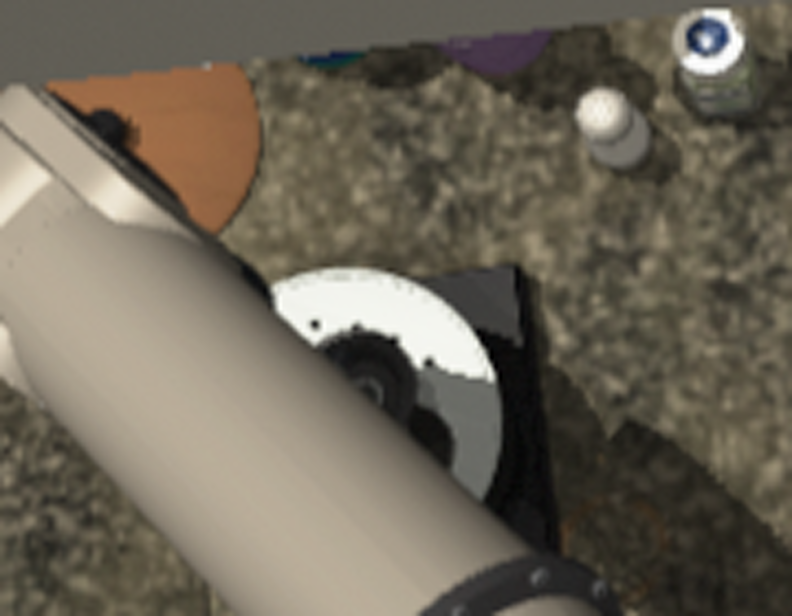

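Run:
```python
from ov import *
G=(0,255,0);Rd=(0,0,255)
o=r.get_obs()["tcp_pos"]; d=np.radians(65.2); cx,cy=o[:2]-.037*np.array([np.cos(d),np.sin(d)]); z=o[2]-.0318
print(cx,cy)
it=[(circle(cx,cy,z+.024,.035),G),(circle(cx,cy,z+.003,.0095),Rd)]
f=cam("top"); overlay(f,it,(155,245,200,285),16,"p1.png")
f=cam("scene"); overlay(f,it,(245,145,290,180),16,"p2.png")
```

```text
0.5764834800468907 0.2004015353947271
```

View pics/p1.png

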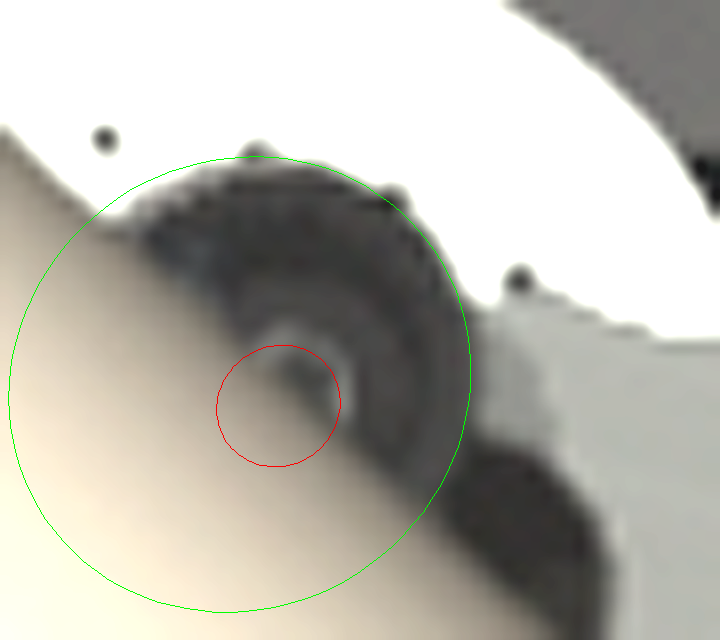

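View pics/p2.png

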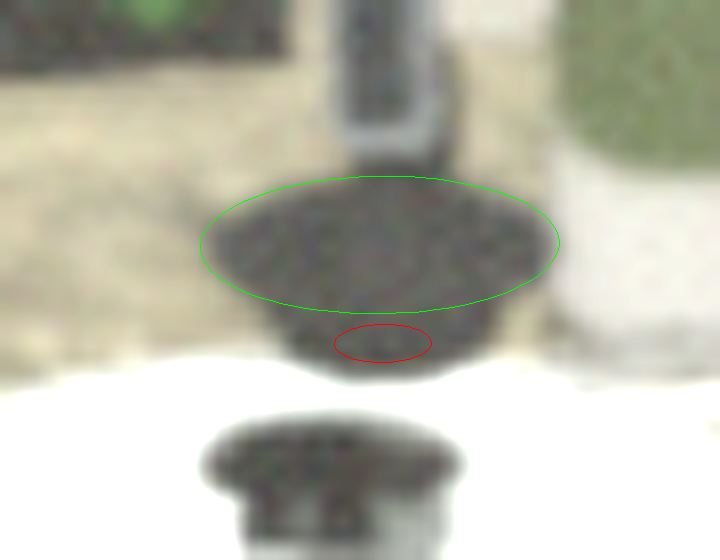

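Request:
{"name": "send_rows", "arguments": {
  "rows": "0.002 0.012 0 0 0 0;0.003 0.02 0 0 0 0;0.003 0.02 0 0 0 0;0.0025 0.0124 0 0 0 0;0.001 0.004 -0.01 0 0 0;0 0 -0.015 0 0 0;0 0 -0.01 0 0 0;0 0 -0.005 0 0 0;0 0 0 0 0 0;0 0 0 0 0 0"
}}

```text
clock: 14.85
tcp_pos: [0.6035, 0.3038, 0.1844]
orientation: [-1.544, 0.341, -0.341]
contact_force: [0.1, -0.3, -0.6]
grip_width: 0.0074
```

Run:
```python
from ov import *
st()
G=(0,255,0);Rd=(0,0,255);B=(255,100,0)
o=r.get_obs()["tcp_pos"]; d=np.radians(65.2); cx,cy=o[:2]-.037*np.array([np.cos(d),np.sin(d)]); z=o[2]-.0318
print(cx,cy)
it=[(circle(cx,cy,z+.024,.035),G),(circle(cx,cy,z,.0195),Rd),(circle(.588,.2688,.139,.03),B)]
f=cam("top"); overlay(f,it,(130,235,200,285),11,"q1.png")
f=cam("scene"); overlay(f,it,(235,140,290,190),13,"q2.png")
```

```text
t 14.85 tcp [0.6035 0.3038 0.1844] yaw 65.11 down [ 0. -0. -1.] q [-0.11  0.61 -0.66  1.56  0.4   1.11  0.27] F [ 0.07 -0.3  -0.65] grip 0.0074
0.5880089927920799 0.27020766162572196
```

View pics/q1.png

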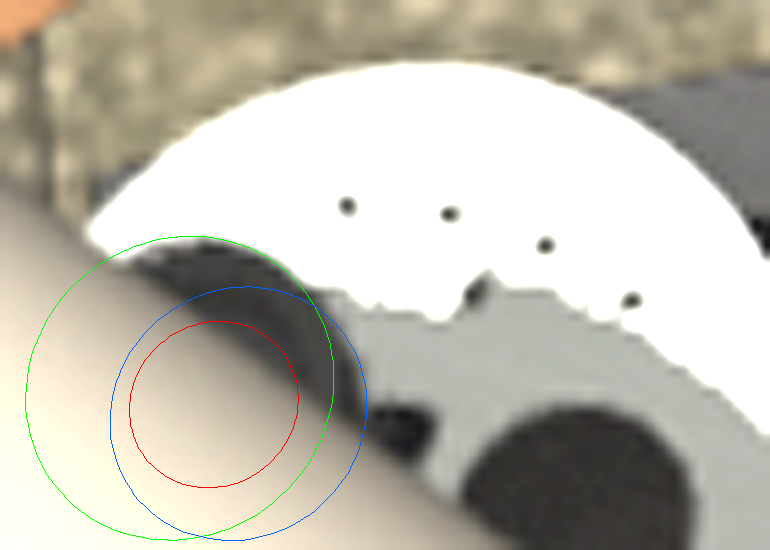

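View pics/q2.png

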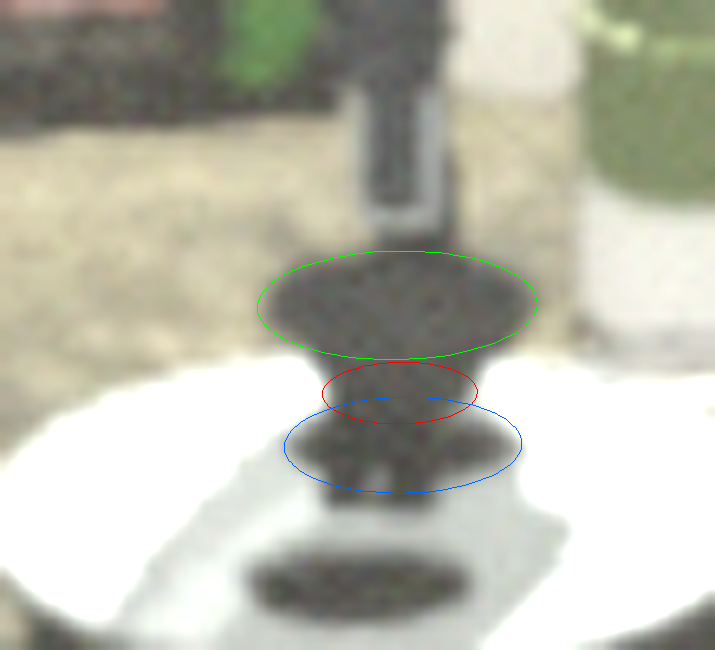

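Request:
{"name": "send_rows", "arguments": {
  "rows": "0 -0.0012 -0.008 0 0 0;0 0 -0.008 0 0 0;0 0 -0.006 0 0 0;0 0 -0.004 0 0 0;0 0 -0.003 0 0 0;0 0 0 0 0 0"
}}

```text
clock: 15.55
tcp_pos: [0.6031, 0.3029, 0.1547]
orientation: [-1.544, 0.341, -0.34]
contact_force: [-0.9, 0.7, -1.3]
grip_width: 0.0076
```

Request:
{"name": "send_rows", "arguments": {
  "rows": "0 0 -0.0015 0 0 0;0 0 -0.0015 0 0 0;0 0 -0.001 0 0 0;0 0 0 0 0 0"
}}

```text
clock: 15.95
tcp_pos: [0.6033, 0.3029, 0.1512]
orientation: [-1.544, 0.34, -0.34]
contact_force: [0.9, 0.7, -0.8]
grip_width: 0.0073
```

Run:
```python
from ov import *
st()
f=cam("scene"); crop(f,210,130,310,220,8,"s1.png")
```

```text
t 15.95 tcp [0.6033 0.3029 0.1512] yaw 65.14 down [-0. -0. -1.] q [-0.12  0.64 -0.64  1.59  0.42  1.06  0.25] F [ 0.95  0.68 -0.79] grip 0.0073
```

View pics/s1.png

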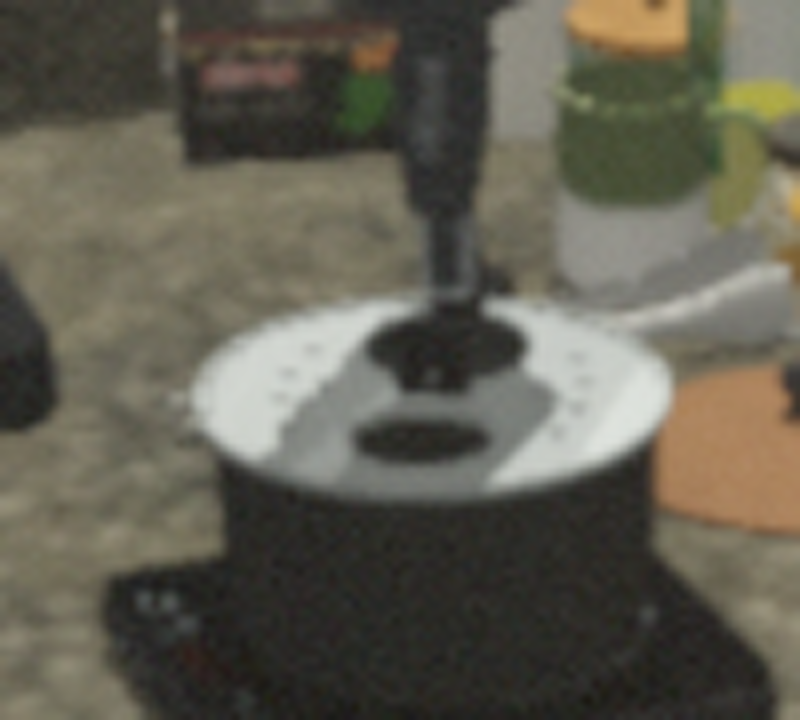

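Request:
{"name": "send_rows", "arguments": {
  "rows": "0 0 -0.001 0 0 0;0 0 -0.001 0 0 0;0 0 0 0 0 0;0 0 0 0 0 0"
}}

```text
clock: 16.4
tcp_pos: [0.6034, 0.3032, 0.1498]
orientation: [-1.544, 0.34, -0.34]
contact_force: [-1.2, -0.5, 3.1]
grip_width: 0.0079
```

Request:
{"name": "send_rows", "arguments": {
  "rows": "0 0 0 0 0 0;0 0 0 0 0 0;0 0 0 0 0 0;0 0 0.01 0 0 0;0 0 0.03 0 0 0;0 0 0.04 0 0 0;0 -0.02 0.03 0 0 0;0 -0.04 0 0 0 0;0 -0.05 0 0 0 0;0 -0.05 0 0 0 0;0 -0.05 0 0 0 0;0 -0.05 0 0 0 0;0 0 0 0 0 0;0 0 0 0 0 0",
  "grip": 0.035
}}

```text
clock: 17.8
tcp_pos: [0.6035, 0.0412, 0.2599]
orientation: [-1.544, 0.343, -0.344]
contact_force: [-1.1, 0.5, 0.8]
grip_width: 0.035
```

Run:
```python
from ov import *
st()
G=(0,255,0);Rd=(0,0,255);B=(255,100,0)
it=[(circle(.588,.2688,.142,.035),G),(circle(.588,.2688,.121,.0095),Rd)]
f=cam("scene"); overlay(f,[],(210,130,310,220),8,"t1.png")
f=cam("top"); overlay(f,[],(110,225,210,320),7,"t2.png"); overlay(f,it,(125,235,185,290),12,"t3.png")
```

```text
t 17.8 tcp [0.6035 0.0412 0.2599] yaw 64.94 down [ 0.001 -0.    -1.   ] q [ 0.33  0.41 -0.67  1.66  0.28  1.16  0.73] F [-1.1   0.48  0.81] grip 0.035
```

View pics/t1.png

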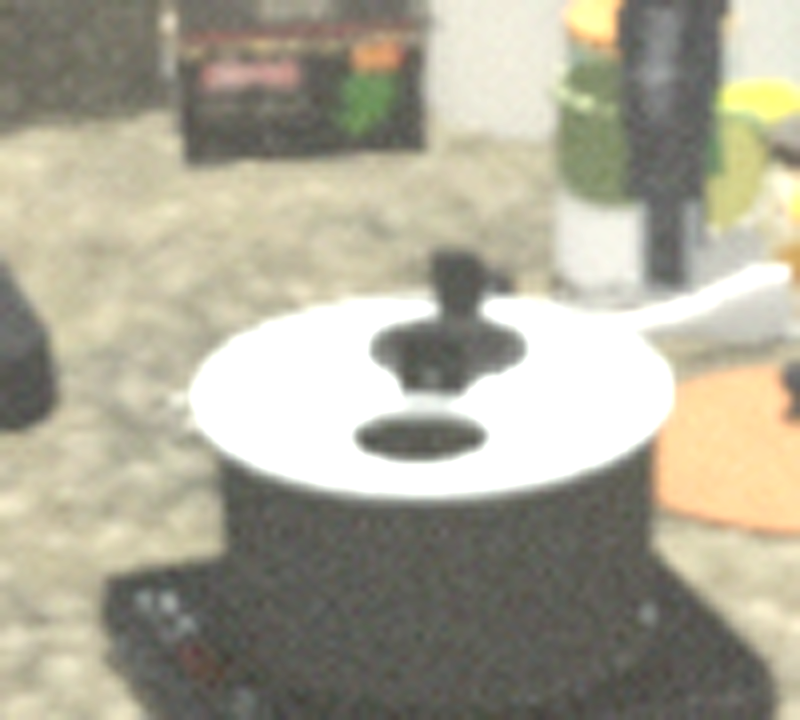

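View pics/t3.png

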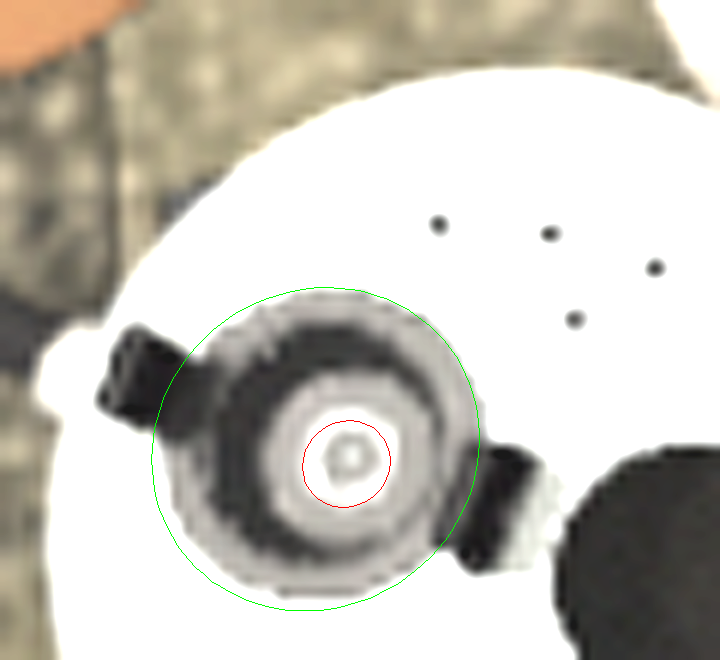

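Run:
```python
from ov import *
G=(0,255,0);Rd=(0,0,255);B=(255,100,0)
px,py=.4825,-.3525
it=[(circle(px,py,.012,.036),G),(circle(px,py,.078,.0115),G),(rect(px,py,.146,.02,.026,0),Rd),(rect(px,py,.084,.02,.026,0),B)]
f=cam("scene"); overlay(f,it,(280,265,330,340),10,"u1.png")
f=cam("top"); overlay(f,it,(370,270,415,310),16,"u2.png")
```

```text
(no output)
```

View pics/u1.png

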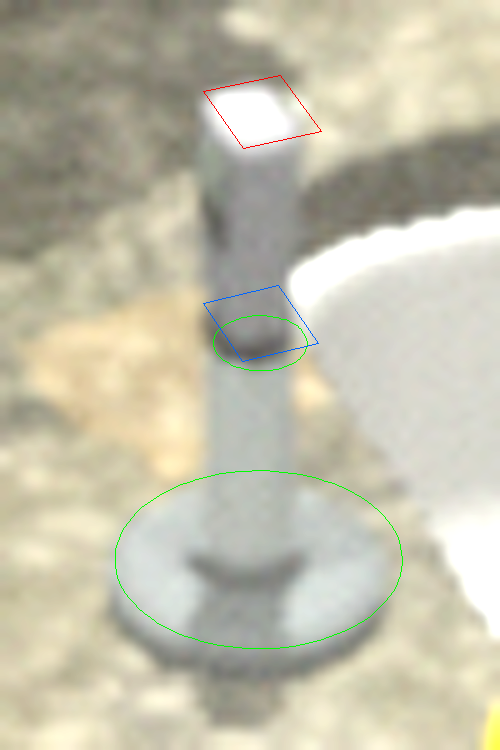

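View pics/u2.png

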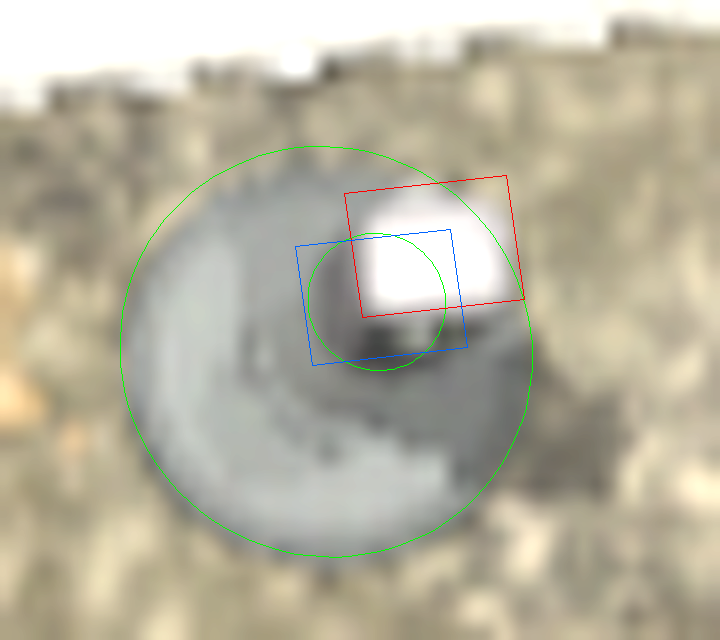

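Run:
```python
from ov import *
px,py=.4807,-.3525
print(cam("scene")["R"][:,0])
for n,roi in(("scene",(290,266,322,306)),("top",(382,276,410,300))):
    f=cam(n); tiles=[]
    for a in (None,-30,-15,0,15,30):
        f2=dict(f); f2["pixels"]=(f["pixels"]*0.62).astype(np.uint8)
        it=[] if a is None else [(rect(px,py,.146,.02,.026,np.radians(a)),(0,0,255)),(rect(px,py,.084,.02,.026,np.radians(a)),(255,100,0))]
        overlay(f2,it,roi,8,"tmp.png"); tiles.append(cv2.imread("pics/tmp.png"))
    cv2.imwrite(f"pics/v_{n}.png",np.vstack([np.hstack(tiles[:3]),np.hstack(tiles[3:])]))
```

```text
[ 0.92057457 -0.39013069  0.01845253]
```

View pics/v_scene.png

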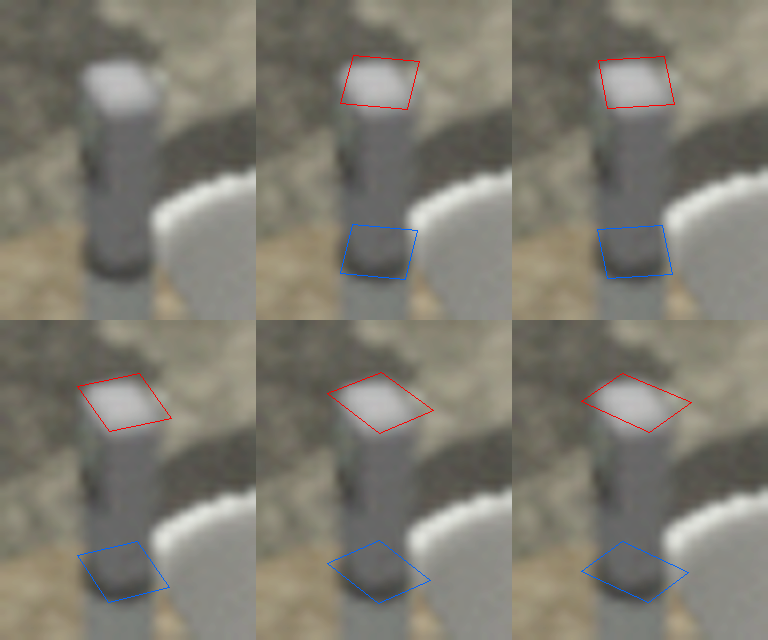

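View pics/v_top.png

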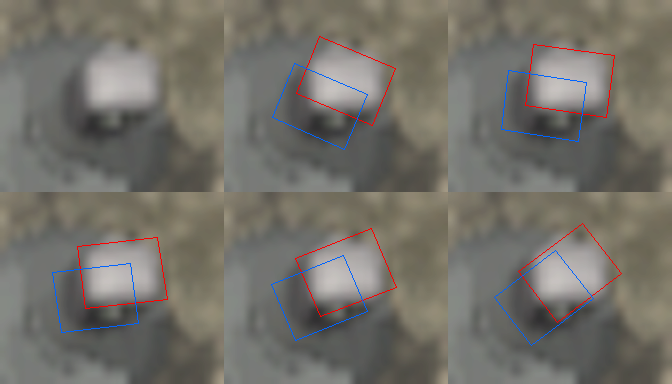

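Request:
{"name": "send_rows", "arguments": {
  "rows": "-0.006 -0.02 0 0 0 0.02;-0.012 -0.04 0 0 0 0.04;-0.012 -0.04 0 0 0 0.04;-0.012 -0.04 0 0 0 0.04;-0.013 -0.04 0 0 0 0.04;-0.014 -0.04 0 0 0 0.04;-0.014 -0.04 0 0 0 0.04;-0.014 -0.04 0 0 0 0.04;-0.014 -0.04 -0.01 0 0 0.03;-0.0125 -0.035 -0.02 0 0 0.021;0 -0.0187 -0.02 0 0 0;0 0 -0.02 0 0 0;0 0 0 0 0 0;0 0 0 0 0 0",
  "grip": 0.055
}}

```text
clock: 19.55
tcp_pos: [0.4804, -0.3497, 0.1896]
orientation: [-1.569, 0.064, -0.064]
contact_force: [0.1, 0.8, 0.6]
grip_width: 0.055
```

Run:
```python
from ov import *
st()
f=cam("scene"); overlay(f,[],(260,215,350,335),6,"w1.png")
```

```text
t 19.55 tcp [ 0.4804 -0.3497  0.1896] yaw 85.35 down [-0.     0.001 -1.   ] q [ 0.98  0.45 -0.59  1.76  0.29  1.01  1.76] F [0.07 0.81 0.57] grip 0.055
```

View pics/w1.png

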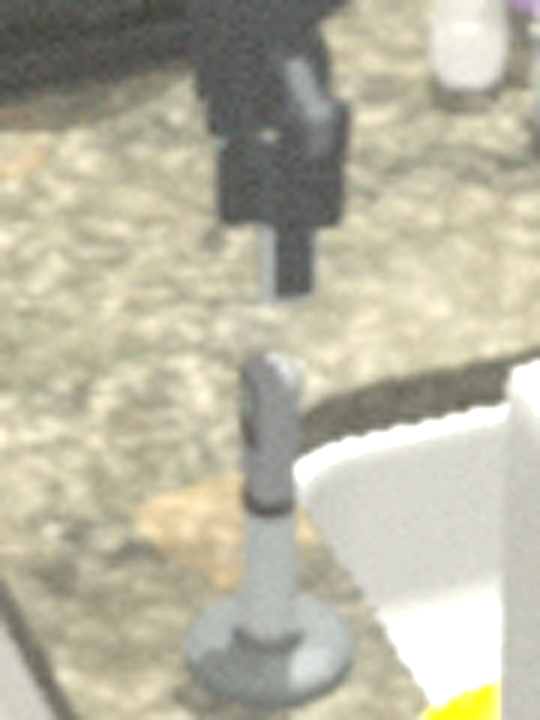

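Request:
{"name": "send_rows", "arguments": {
  "rows": "0 -0.0025 -0.015 0 0 0;0 0 -0.02 0 0 0;0 0 -0.02 0 0 0;0 0 -0.02 0 0 0;0 0 -0.0125 0 0 0;0 0 0 0 0 0;0 0 0 0 0 0"
}}

```text
clock: 20.3
tcp_pos: [0.4803, -0.3531, 0.1022]
orientation: [-1.57, 0.064, -0.065]
contact_force: [0.3, 0.9, 0.4]
grip_width: 0.0552
```

Run:
```python
from ov import *
st()
f=cam("scene"); overlay(f,[],(270,235,340,325),8,"x1.png")
```

```text
t 20.3 tcp [ 0.4803 -0.3531  0.1022] yaw 85.28 down [ 0.001 -0.    -1.   ] q [ 0.94  0.56 -0.55  1.83  0.37  0.86  1.7 ] F [0.33 0.92 0.38] grip 0.0552
```

View pics/x1.png

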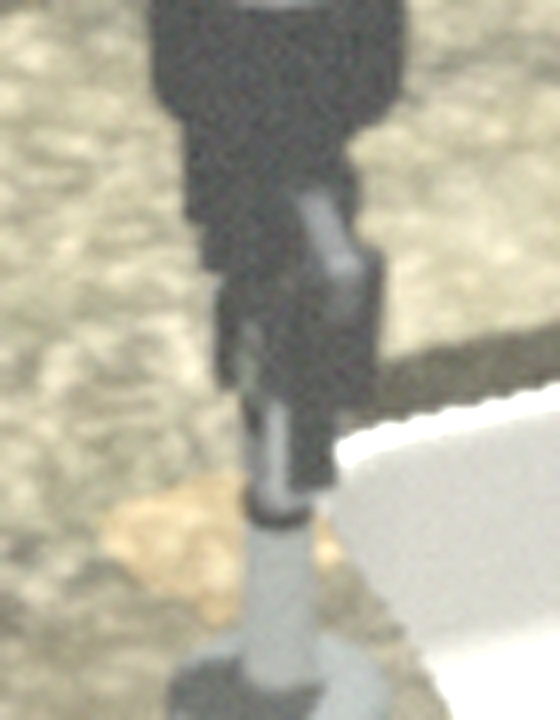

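Straddled; close on the handle.

Request:
{"name": "send_rows", "arguments": {
  "rows": "0 0 0 0 0 0;0 0 0 0 0 0;0 0 0 0 0 0;0 0 0 0 0 0;0 0 0 0 0 0;0 0 0 0 0 0",
  "grip": 0.0,
  "grip_force": 60
}}

```text
clock: 20.95
tcp_pos: [0.4803, -0.3535, 0.1028]
orientation: [-1.571, 0.064, -0.066]
contact_force: [-1.3, 0.8, 6.2]
grip_width: 0.0255
```

Run:
```python
from ov import *
st()
```

```text
t 20.95 tcp [ 0.4803 -0.3535  0.1028] yaw 85.25 down [ 0.001 -0.001 -1.   ] q [ 0.94  0.56 -0.55  1.83  0.37  0.86  1.7 ] F [-1.31  0.76  6.18] grip 0.0255
```

Request:
{"name": "send_rows", "arguments": {
  "rows": "0 0 0.006 0 0 0;0 0 0.012 0 0 0;0 0 0.02 0 0 0;0 0 0.025 0 0 0;0 0 0.025 0 0 0;0 0 0.025 0 0 0;0 0 0.025 0 0 0;0 0 0.025 0 0 0;0 0 0.01 0 0 0;0 0 0 0 0 0;0 0 0 0 0 0"
}}

```text
clock: 22.05
tcp_pos: [0.4792, -0.353, 0.2739]
orientation: [-1.569, 0.066, -0.064]
contact_force: [0.2, 0.4, -1.6]
grip_width: 0.0253
```

Run:
```python
from ov import *
st()
f=cam("scene"); overlay(f,[],(260,160,350,300),5,"y1.png")
f=cam("top"); overlay(f,[],(340,200,480,310),5,"y2.png")
```

```text
t 22.05 tcp [ 0.4792 -0.353   0.2739] yaw 85.25 down [-0.001  0.001 -1.   ] q [ 1.    0.37 -0.62  1.67  0.23  1.17  1.82] F [ 0.22  0.38 -1.57] grip 0.0253
```

View pics/y1.png

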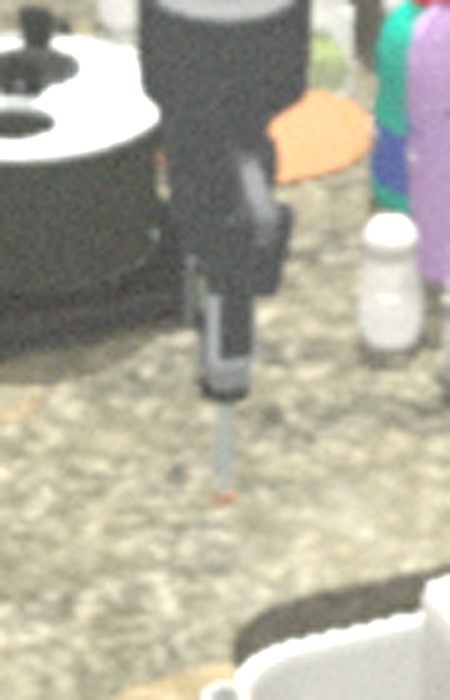

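View pics/y2.png

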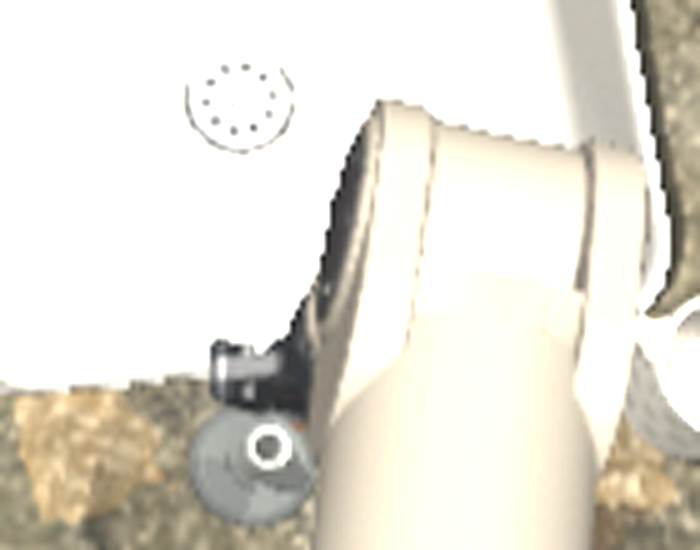

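Run:
```python
from ov import *
f=cam("scene"); g=cam("top")
P=np.array([.4798,-.353,.191]); print(w2px(f,P),(224/5+260-.5,497/5+160-.5)); print(w2px(g,P),(399.5,284.5)); print("tube",px2w(g,393.3,288.7,.078))
def copper(f,roi):
    x0,y0,x1,y1=roi; p=f["pixels"][y0:y1,x0:x1].astype(int); s=(p[:,:,0]-p[:,:,1]).clip(0)*1.0; s[s<40]=0; ys,xs=np.mgrid[y0:y1,x0:x1]; print(s.max(),(s*xs).sum()/s.sum(),(s*ys).sum()/s.sum(),(s>0).sum())
copper(f,(295,250,315,268)); copper(g,(392,278,406,292))
```

```text
[[304.85725512 260.0180225 ]] (304.3, 258.9)
[[399.58170629 283.47716304]] (399.5, 284.5)
tube [ 0.48154584 -0.35301991  0.078     ]
0.0 nan nan 0
0.0 nan nan 0<stdin>:5: RuntimeWarning: invalid value encountered in scalar divide
```

Run:
```python
from ov import *
f=cam("top"); f["pixels"]
for nm,z,lo,hi,s in [("ring+",.121,.005,.014,1),("ring-",.121,.005,.014,-1),("rim",.142,.03,.042,1),("floor",.121,.011,.024,-1)]:
    cc=(.589,.2678)
    for k in range(3): E=ray_edge(f,cc,0,z,lo,hi,sign=s); q,e=circ(E); cc=q
    print(nm,q,e)
```

```text
ring+ [0.58910155 0.26781888 0.00627845] 0.0005521910347386415
ring- [0.58930705 0.26812387 0.01041501] 0.0007150850325560523
rim [0.58879545 0.26716368 0.03461185] 0.0023266347647077725
floor [0.58962438 0.26761093 0.01891983] 0.002669926998562661
```

Request:
{"name": "send_rows", "arguments": {
  "rows": "0.003 0.015 0 0 0 0;0.005 0.03 0 0 0 0;0.0075 0.043 0 0 0 0;0.0085 0.048 0 0 0 0;0.0085 0.048 0 0 0 0;0.0085 0.048 0 0 0 0;0.0085 0.048 0 0 0 0;0.0085 0.048 0 0 0 0;0.0085 0.048 0 0 0 0;0.0085 0.048 0 0 0 0;0.0085 0.048 0 0 0 0;0.0085 0.048 0 0 0 0;0.008 0.043 0 0 0 0;0.006 0.03 0 0 0 0;0.0035 0.015 0 0 0 0;0 0.005 0 0 0 0;0 0 0 0 0 0;0 0 0 0 0 0;0 0 0 0 0 0"
}}

```text
clock: 24.2
tcp_pos: [0.5897, 0.2577, 0.2749]
orientation: [-1.571, 0.067, -0.067]
contact_force: [-0.2, -0.8, -0.6]
grip_width: 0.0253
```

Run:
```python
from ov import *
st()
f=cam("scene"); overlay(f,[],(190,80,330,220),5,"z1.png")
```

```text
t 24.2 tcp [0.5897 0.2577 0.2749] yaw 85.1 down [ 0.    -0.001 -1.   ] q [ 0.04  0.5  -0.79  1.54  0.37  1.25  0.68] F [-0.18 -0.84 -0.62] grip 0.0253
```

View pics/z1.png

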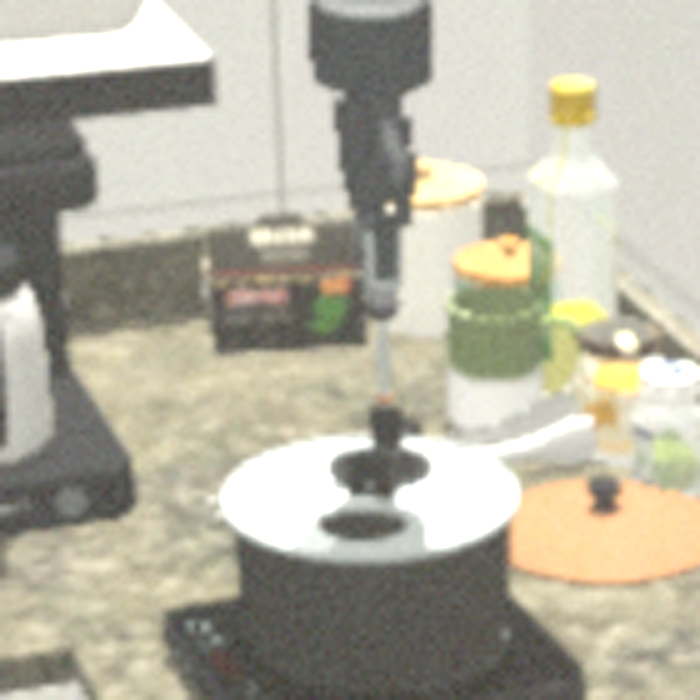

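Request:
{"name": "send_rows", "arguments": {
  "rows": "-0.0005 0.006 0 0 0 0;0 0.0042 0 0 0 0;0 0 -0.01 0 0 0;0 0 -0.015 0 0 0;0 0 -0.01 0 0 0;0 0 0 0 0 0;0 0 0 0 0 0"
}}

```text
clock: 24.95
tcp_pos: [0.5886, 0.2698, 0.2392]
orientation: [-1.57, 0.066, -0.064]
contact_force: [-0.1, -0.3, -1.2]
grip_width: 0.0251
```

Run:
```python
from ov import *
st()
o=r.get_obs()["tcp_pos"]; G=(0,255,0);Rd=(0,0,255)
it=[(circle(.589,.2679,.121,.0095),Rd),(circle(.589,.2679,.142,.035),G),(circle(o[0],o[1],o[2]-.0828,.005),Rd)]
f=cam("scene"); overlay(f,it,(235,130,295,195),11,"A1.png")
f=cam("top"); overlay(f,it,(120,225,200,290),9,"A2.png")
```

```text
t 24.95 tcp [0.5886 0.2698 0.2392] yaw 85.25 down [-0.001 -0.    -1.   ] q [ 0.01  0.54 -0.78  1.58  0.4   1.19  0.65] F [-0.13 -0.27 -1.16] grip 0.0251
```

View pics/A1.png

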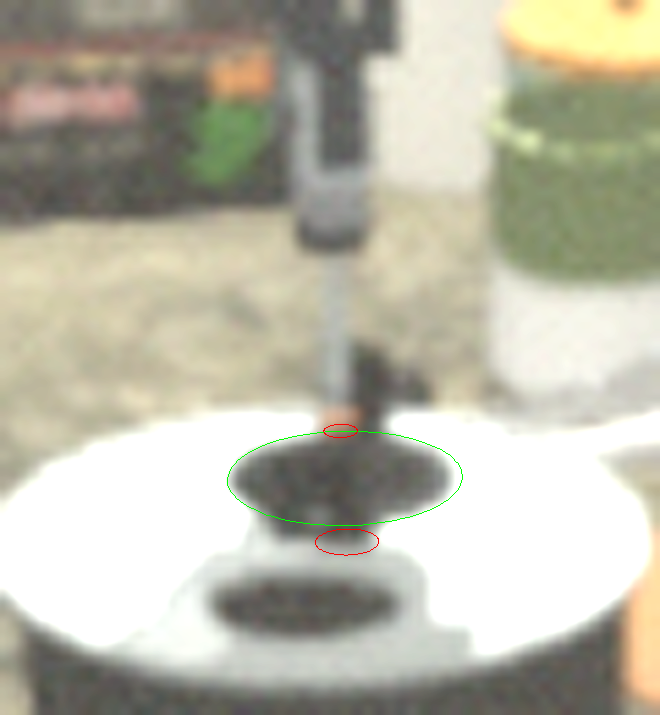

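View pics/A2.png

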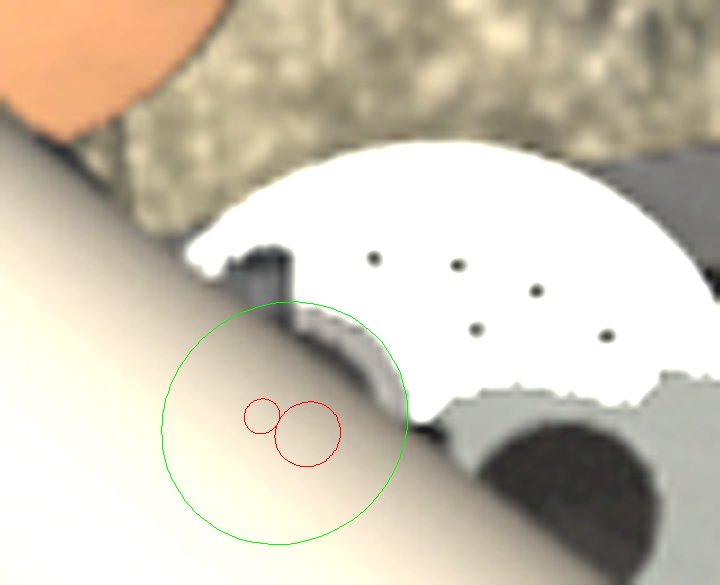

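Request:
{"name": "send_rows", "arguments": {
  "rows": "0.0003 -0.0015 -0.008 0 0 0;0 0 -0.01 0 0 0;0 0 -0.008 0 0 0;0 0 -0.005 0 0 0;0 0 0 0 0 0;0 0 0 0 0 0"
}}

```text
clock: 25.65
tcp_pos: [0.5891, 0.2686, 0.2088]
orientation: [-1.57, 0.065, -0.065]
contact_force: [-0.2, 0.7, -0.9]
grip_width: 0.0253
```

Run:
```python
from ov import *
st()
F=[]
for i in range(8): r.grab_frame("top"); F.append(r.get_obs()["contact_force"])
print(np.mean(F,0),np.std(F,0)); st()
f=cam("scene"); overlay(f,[],(235,130,295,195),11,"B1.png")
```

```text
t 25.65 tcp [0.5891 0.2686 0.2088] yaw 85.26 down [-0.  0. -1.] q [ 0.01  0.57 -0.77  1.61  0.42  1.14  0.63] F [-0.24  0.67 -0.95] grip 0.0253
[-0.18183023 -0.32537226 -1.23925704] [0.36262572 0.44649754 0.41264032]
t 26.05 tcp [0.5892 0.2686 0.209 ] yaw 85.25 down [ 0.  0. -1.] q [ 0.01  0.56 -0.77  1.61  0.42  1.14  0.63] F [ 0.45  0.32 -0.63] grip 0.025
```

View pics/B1.png

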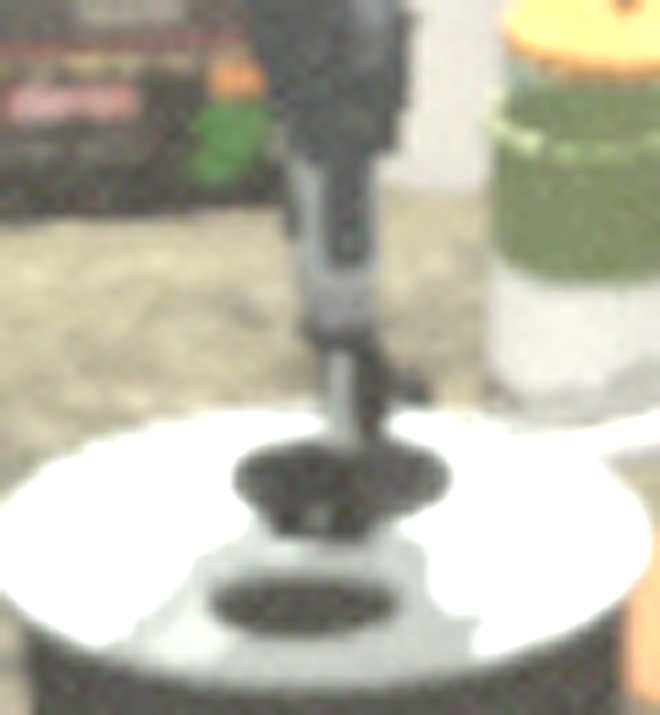

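Request:
{"name": "send_rows", "arguments": {
  "rows": "0 -0.0005 -0.001 0 0 0;0 0 -0.001 0 0 0;0 0 -0.001 0 0 0;0 0 -0.001 0 0 0;0 0 -0.001 0 0 0;0 0 -0.001 0 0 0;0 0 -0.001 0 0 0;0 0 0 0 0 0;0 0 0 0 0 0"
}}

```text
clock: 27.0
tcp_pos: [0.5891, 0.268, 0.2019]
orientation: [-1.57, 0.065, -0.065]
contact_force: [0.7, -1.1, -0.5]
grip_width: 0.0255
```

```bash
cat > ff.py <<'E'
from ov import *
F=[];P=[]
for i in range(14): r.grab_frame("top"); o=r.get_obs(); F.append(o["contact_force"]);P.append(o["tcp_pos"])
print(np.mean(F,0),np.std(F,0),np.mean(P,0)); st()
E
python3 ff.py
```

```text
[-0.26401513 -0.47774096  0.41993645] [0.49961647 0.56836003 0.57347602] [0.58911682 0.26801646 0.20185387]
t 27.7 tcp [0.5891 0.268  0.2018] yaw 85.25 down [-0.  0. -1.] q [ 0.01  0.57 -0.76  1.62  0.43  1.13  0.63] F [-0.18 -0.64  0.77] grip 0.0255
```

Request:
{"name": "send_rows", "arguments": {
  "rows": "0 0 -0.001 0 0 0;0 0 -0.001 0 0 0;0 0 -0.001 0 0 0;0 0 0 0 0 0;0 0 0 0 0 0;0 0 0 0 0 0"
}}

```text
clock: 28.3
tcp_pos: [0.5891, 0.268, 0.1989]
orientation: [-1.57, 0.065, -0.065]
contact_force: [-1.6, 0.4, 2.0]
grip_width: 0.0252
```

```bash
python3 ff.py
python3 - <<'E'
from ov import *
f=cam("scene"); overlay(f,[],(225,110,305,205),7,"C1.png")
f=cam("top"); overlay(f,[],(100,215,220,325),6,"C2.png")
E
```

```text
[-0.60604406 -0.24890345  2.04916348] [0.56279964 0.40509786 0.51685133] [0.58912159 0.26803499 0.19884339]
t 29.0 tcp [0.5891 0.268  0.1988] yaw 85.25 down [ 0.  0. -1.] q [ 0.01  0.57 -0.76  1.62  0.43  1.12  0.62] F [-0.38  0.    1.89] grip 0.0257
```

View pics/C1.png

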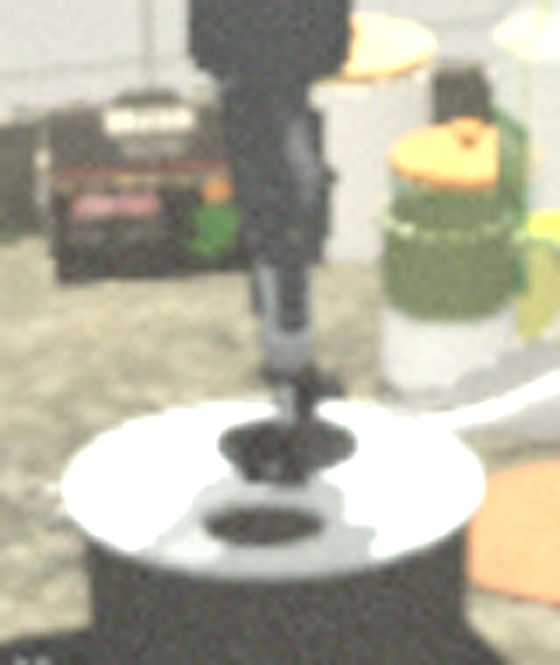

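View pics/C2.png

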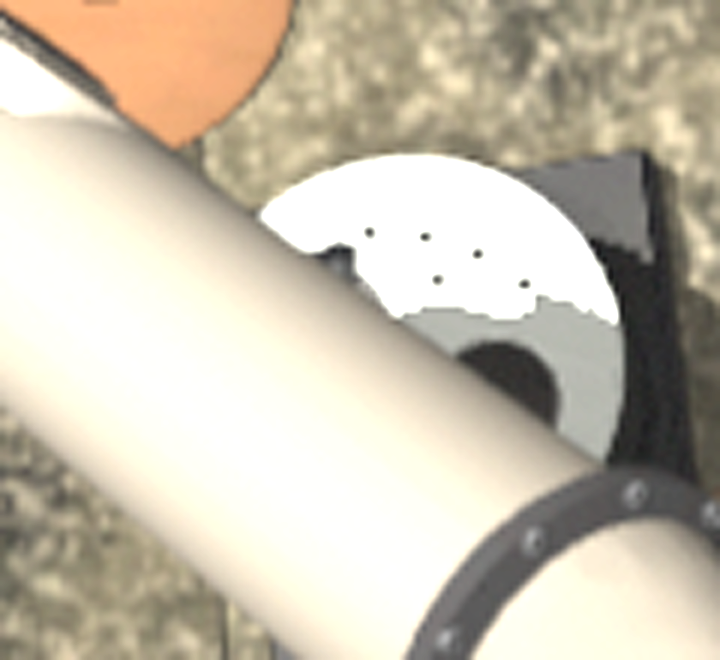

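```bash
python3 -c "
from h import *
st(); print(r.hand_in())"
```

```text
t 29.1 tcp [0.5891 0.2681 0.1988] yaw 85.26 down [ 0.  0. -1.] q [ 0.01  0.57 -0.76  1.62  0.43  1.12  0.62] F [-0.89 -0.23  1.59] grip 0.0256
the job is handed in; nothing more can be done
None
```

I finished all three steps and handed the job in at 29.1 s. The probe is still held with its foot pressed on the cup floor. `hand_in` gave no verdict, so I can't confirm it passed.

1. **Insert:** It is seated in the pot and let go. The images show it level, and the two hole centres measured 83.8 mm apart against the stated 84 mm.
2. **Cup:** It is in the outer hole, the one farther from the robot, and let go. It touched down at the height I predicted. The images show it about 1 mm off the hole's centre.
3. **Probe:** I lifted it out of the stand and held it vertical over the ring. The tool stands about 0.2 mm from the measured ring centre.

**Last checks before handing in:**
- **Push on the foot:** The upward force rose by about 3.3 N, which means the foot is pushed in about 5.6 mm. The drop in tool height gives about 5 mm, so the two agree. The force also grew at the expected 0.5 N per mm.
- **Tool angle:** The tool's tilt reads as zero to three decimals.
- **Not seen directly:** The arm hid the tip in the top view and the cup's rim hid the final contact. The tip's position there comes from the tool position, which matched both views to about 1 pixel (about 2.5 mm) when I checked after lifting the probe out.
- **Odd reading:** About 6 N upward showed at the wrist each time the fingers closed. It disappeared on lifting, and I did not find the cause.

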